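# Fit and clamp the roller cartridges of a bush-hammer plate

## Robot

A 6-joint arm with a two-finger parallel gripper is mounted at the origin on the work surface. World frame = base frame: x ahead of the robot, y to its left, z up, the work surface at z = 0. Lengths are in mm, angles in rad, forces in N, time in s.
With the tool pointing down it reaches from about 400 to 825 mm from the base axis. Payload 7 kg.
Tool frame: the origin (TCP) lies between the finger pads; the fingertips stand 17 mm ahead of it and the grasp point (between the pads) lies 2 mm behind it; z points along the fingers, y is the direction in which the jaws open and shut (so a half turn about z gives the same grasp; the last joint's range is limited). The gripper opens to 88 mm and grips with 3 to 60 N. Pads are 19 mm wide; open, the fingers measure 130 mm over their backs; the gripper's body (78 mm by 193 mm) begins 47 mm behind the grasp point.
Start: joints at [1.518, 0.359, 0.012, 0, -1.224, -0.288], TCP at [225.621, 636.153, 243.561] pointing down, gripper open.
Joint ranges: [-3.07, 3.07], [-1.43, 2.12], [-1.02, 1.25], [-3.03, 1.67], [-3.05, -0], [-3.03, 3.03]. Speed limits (rad/s): [2.39, 2.39, 3.01, 3.14, 3.14, 3.14].

## Interface

Orientations are given as a unit quaternion [x, y, z, w].
In Python, from rig import manip gives the robot as it stands. The module is installed in compiled form; this text tells all that it offers.
- The arm moves only by the tool servo_tool, never from a script. Its argument "increments" is a list of rows, each an object of numbers: "tx", "ty", "tz": the shift along the world's x, y, z in units of 30 mm (1.0 is 30 mm); "roll": the turn about the world's z in units of 10 degrees (1.0 is 10 degrees); "hand": the opening, from 0 (shut) to 1 (fully open). In form: [{"tx": .., "ty": .., "tz": .., "roll": .., "hand": ..}, ...]. A call has 1 to 10 rows; each row shifts and turns the commanded pose from where the row before left it; what a row does not reach is not made up. A row lasts 1/8 s, in which the tool goes at most 62.5 mm and 10.7 degrees, less where a joint would pass 70% of its speed; a pose out of reach is approached as far as the arm can. A call is refused whole if a number of a shift passes 1 or a number of a turn 1, either way. A call with a gripper value outside its range is refused whole. The fingers move at their own pace and stop on an object; the grip force is fixed at half the most. Time passes only in rows, so rows that do not move let the fingers close. It gives the time, the measured TCP pose, the force and the opening at its end, in the units of the state.
- manip.observe(): the state, without advancing time (a new reading comes with each control period).
- manip.capture(name): name is "side" or "top" or "wrist"; returns a dict with "img" (420x560x3 uint8, red, green, blue), "range_z" (420x560 float32, mm along the optical axis (not along the pixel's ray), 0 where there is no reading), "mtx" (3x3 intrinsics, pixels), "cam_to_world" (4x4, takes a point from camera to world coordinates). Camera axes: x right, y down, z forward; pixel columns grow to the right and rows downward; lengths in mm; the calibration is good to about 2 mm. A picture is of the moment at which its call begins.
- manip.sign_off(): hands the job in, once; it reports no verdict.
The state is a dict: "time": time; "joint_pos": joint angles; "qvel": joint speeds; "tau": joint torques, N m; "ee_pos": TCP position; "tcp_rot": TCP orientation; "ft_force": force on the tool from outside, world axes, zero at the start; "moment": the same for the moment, N m; "gripper_width": finger opening in mm.
Only numpy, scipy, OpenCV 4.12 (cv2) and the standard library are available. Lean on these libraries where they do the work, as an engineer would, in place of code of your own. Each camera call takes 0.05 s, during which the arm holds its last target.

## Task

Fit every roller cartridge that is on the bench to the bush-hammer plate: each lies flat in the pocket whose rim has as many punch marks as the cartridge has star wheels. Then, with the T-key and not with the fingers, turn the clamp screw of every filled pocket clockwise right up to its stop, so that its tab holds the cartridge down, and put the key back upright in its hole in the wooden block, down on its collar. Leave the other things on the bench where they are.

Things in the scene. Friction and masses are not known exactly. Their poses are not given: they have to be found in the camera images.
- pocket1 (a point): Floor centre of the oblong pocket with 1 white punch mark on the rim beside it, in the dark steel disc (284 across, fixed, any yaw, top face 57 above the bench). Inside 68 (radial) x 46, fenced by strips 6 high, 5 thick; its floor is the disc's top face. Axes of all four pockets are the disc's, z up: this one lies 92 from the disc's centre towards +x, long side along x.
- pocket2 (a point): Floor centre of the oblong pocket with 2 white punch marks on the rim beside it, in the dark steel disc (284 across, fixed, any yaw, top face 57 above the bench). Inside 68 (radial) x 46, fenced by strips 6 high, 5 thick; its floor is the disc's top face. Axes of all four pockets are the disc's, z up: this one lies 92 from the disc's centre towards +y, long side along y.
- pocket3 (a point): Floor centre of the oblong pocket with 3 white punch marks on the rim beside it, in the dark steel disc (284 across, fixed, any yaw, top face 57 above the bench). Inside 68 (radial) x 46, fenced by strips 6 high, 5 thick; its floor is the disc's top face. Axes of all four pockets are the disc's, z up: this one lies 92 from the disc's centre towards -x, long side along x.
- pocket4 (a point): Floor centre of the oblong pocket with 4 white punch marks on the rim beside it, in the dark steel disc (284 across, fixed, any yaw, top face 57 above the bench). Inside 68 (radial) x 46, fenced by strips 6 high, 5 thick; its floor is the disc's top face. Axes of all four pockets are the disc's, z up: this one lies 92 from the disc's centre towards -y, long side along y.
- cart1: Cartridge with 1 star wheel (may be absent). Origin: centre of underside, z up, x along axle and long side; same after a half turn. Foot 54 x 32, 4 thick; flange 62 (x) x 40 (y), 4 to 10 above the underside; bracket 36 x 36, 10 to 40 up, to be gripped across y or x; wheels reach 47 up. 0.2 kg. Stands on the bench at first; goes in pocket 1 either way round, with 3 mm of play on each side.
- cart2: Cartridge with 2 star wheels (may be absent). Origin: centre of underside, z up, x along axle and long side; same after a half turn. Foot 54 x 32, 4 thick; flange 62 (x) x 40 (y), 4 to 10 above the underside; bracket 36 x 36, 10 to 40 up, to be gripped across y or x; wheels reach 47 up. 0.2 kg. Stands on the bench at first; goes in pocket 2 either way round, with 3 mm of play on each side.
- cart3: Cartridge with 3 star wheels (may be absent). Origin: centre of underside, z up, x along axle and long side; same after a half turn. Foot 54 x 32, 4 thick; flange 62 (x) x 40 (y), 4 to 10 above the underside; bracket 36 x 36, 10 to 40 up, to be gripped across y or x; wheels reach 47 up. 0.2 kg. Stands on the bench at first; goes in pocket 3 either way round, with 3 mm of play on each side.
- cart4: Cartridge with 4 star wheels (may be absent). Origin: centre of underside, z up, x along axle and long side; same after a half turn. Foot 54 x 32, 4 thick; flange 62 (x) x 40 (y), 4 to 10 above the underside; bracket 36 x 36, 10 to 40 up, to be gripped across y or x; wheels reach 47 up. 0.2 kg. Stands on the bench at first; goes in pocket 4 either way round, with 3 mm of play on each side.
- clamp1 (a joint): Captive clamp screw of pocket 1, axis upright, between pocket and hub, 42 from the disc's centre. Grows clockwise seen from above: 0 = open (tab along the tangent), 1.57 = at the stop (tab points outward over the cartridge's flange). Starts at 0 to 0.2, stays where left, takes 0.12 N m. The tab swings over only if the cartridge lies flat.
- clamp1_slot (a point): On clamp screw 1's axis, at the floor of the slot in its head, 18 above the disc. Turns with the screw: x runs along the slot and towards the tab's tip, z up. Head 26 across; slot 8 wide, 8 deep, open at both ends. Tab 13 wide, reaches 27 from the axis, 12 to 16.5 above the disc.
- clamp2 (a joint): Captive clamp screw of pocket 2, axis upright, between pocket and hub, 42 from the disc's centre. Grows clockwise seen from above: 0 = open (tab along the tangent), 1.57 = at the stop (tab points outward over the cartridge's flange). Starts at 0 to 0.2, stays where left, takes 0.12 N m. The tab swings over only if the cartridge lies flat.
- clamp2_slot (a point): On clamp screw 2's axis, at the floor of the slot in its head, 18 above the disc. Turns with the screw: x runs along the slot and towards the tab's tip, z up. Head 26 across; slot 8 wide, 8 deep, open at both ends. Tab 13 wide, reaches 27 from the axis, 12 to 16.5 above the disc.
- clamp3 (a joint): Captive clamp screw of pocket 3, axis upright, between pocket and hub, 42 from the disc's centre. Grows clockwise seen from above: 0 = open (tab along the tangent), 1.57 = at the stop (tab points outward over the cartridge's flange). Starts at 0 to 0.2, stays where left, takes 0.12 N m. The tab swings over only if the cartridge lies flat.
- clamp3_slot (a point): On clamp screw 3's axis, at the floor of the slot in its head, 18 above the disc. Turns with the screw: x runs along the slot and towards the tab's tip, z up. Head 26 across; slot 8 wide, 8 deep, open at both ends. Tab 13 wide, reaches 27 from the axis, 12 to 16.5 above the disc.
- clamp4 (a joint): Captive clamp screw of pocket 4, axis upright, between pocket and hub, 42 from the disc's centre. Grows clockwise seen from above: 0 = open (tab along the tangent), 1.57 = at the stop (tab points outward over the cartridge's flange). Starts at 0 to 0.2, stays where left, takes 0.12 N m. The tab swings over only if the cartridge lies flat.
- clamp4_slot (a point): On clamp screw 4's axis, at the floor of the slot in its head, 18 above the disc. Turns with the screw: x runs along the slot and towards the tab's tip, z up. Head 26 across; slot 8 wide, 8 deep, open at both ends. Tab 13 wide, reaches 27 from the axis, 12 to 16.5 above the disc.
- tkey: T-key, upright in its hole at first. Origin: middle of the blade's tip; z up the stem. Blade 18 (y) x 4 (x), 16 long; stem 10 across; collar 40 across, 70 to 76 above the tip; cross-bar handle 80 (y) x 18 (x), 88 to 112 above the tip, parallel to the blade: grip it 100 above the tip across its 18 mm. 0.16 kg. Same after a half turn about z.
- block_hole (a point): Centre of the mouth of the T-key's hole, in the top of a fixed wooden block 80 (x) x 240 (y), 78 high, whose centre is 70 away towards -y; four short chisels stand in its -y half. Axes: the block's, z up. Hole 16 (x) x 26 (y), right through. The key hangs in it by its collar, blade along y, tip 70 below the mouth.
- offcut: Bystander: granite offcut, 70 x 50 x 30; to be left alone.
- wirebrush: Bystander: wire brush with a wooden handle, lying, 215 long; to be left alone.
- tape: Bystander: roll of masking tape, 100 across, 25 high; to be left alone.
- oil: Bystander: small amber bottle, 48 across, 130 high; to be left alone.
- tin: Bystander: open steel tin, 70 across, 70 high; to be left alone.
- chisel: Bystander: stone chisel lying down, 177 long; to be left alone.
Not all that is in view belongs to the job. What is shaped like the tkey but red is not meant.

How it is judged:
By the outcome, as a careful person would: the job done as asked, in the order asked, and still so for the second after the job is handed in, with the robot touching nothing.
Of cart1, cart2, cart3, cart4 only 3 to 4 are there at a start; the rules pass over those that are not, and their reading is None.
At some moment in a run one of cart1, cart2, cart3, cart4 may be knocked a few centimetres aside while the robot is not near it.
It also fails if it takes over 210 s, if anything falls off the work surface, if the arm or the gripper's body presses on something with over 40 N, if the wrist force passes 120 N, or if a joint passes its speed limit or range.

## Working session

There is one attempt and no reset: what is moved stays moved. The work goes in short steps, Python scripts to look and compute and a tool call to move; the robot and the scene stay as the last step left them, time stands still between calls to the robot, and variables do not carry over. Pictures are saved under pics/ and viewed, and the job is handed in when it is done.

Besides the shell and the picture viewer there is one more tool, called after "Request:" as a command line: name --argument value ..., lists and objects as JSON in quotes. servo_tool: Moves the arm, as the interface text tells. Its arguments: {"type":"object","properties":{"increments":{"type":"array","items":{"type":"object","properties":{"tx":{"type":"number"},"ty":{"type":"number"},"tz":{"type":"number"},"roll":{"type":"number"},"hand":{"type":"number"}}}}},"required":["increments"]}

```bash
mkdir -p pics; ls; python3 - <<'E'
from rig import manip
import cv2,numpy as np
s=manip.observe();print(s)
for n in ("top","side","wrist"):
    c=manip.capture(n);cv2.imwrite(f"pics/{n}0.png",c["img"][:,:,::-1]);np.savez(f"{n}0.npz",**c);print(n,c["mtx"],c["cam_to_world"].round(3))
E
```

```text
pics
{'time': 0.0, 'joint_pos': array([ 1.51812089e+00,  3.59369238e-01,  1.11007062e-02, -3.31216472e-04,
       -1.22407977e+00, -2.88138374e-01]), 'qvel': array([ 3.30876979e-04, -3.47785988e-04, -1.06513054e-03,  1.52125688e-03,
       -1.13608671e-03, -1.15495717e-05]), 'tau': array([ 1.12979040e-03, -5.82721853e+01,  2.93051022e+01,  6.99689895e+00,
        6.87344917e-03, -1.71944484e-04]), 'ee_pos': array([225.47419762, 635.76914947, 242.65568924]), 'tcp_rot': array([ 9.85505970e-01, -1.69638903e-01, -6.34847410e-05,  7.88904577e-04]), 'ft_force': array([-0.08371441, -0.390571  ,  0.66084013]), 'moment': array([ 0.01808685,  0.03112595, -0.03720653]), 'gripper_width': 88.0466190089965}
top [[381.73311329   0.         280.07466584]
 [  0.         381.73311329 211.75768897]
 [  0.           0.           1.        ]] [[-1.70000e-02 -9.94000e-01  1.10000e-01  3.92030e+02]
 [-1.00000e+00  1.60000e-02 -5.00000e-03  3.18850e+01]
 [ 3.00000e-03 -1.10000e-01 -9.94000e-01  1.00274e+03]
 [ 0.00000e+00  0.00000e+00  0.00000e+00  1.00000e+00]]
side [[538.82728672   0.         274.6182922 ]
 [  0.         538.82728672 200.89738104]
 [  0.           0.           1.        ]] [[ 8.230000e-01 -4.400000e-01  3.590000e-01 -5.284700e+01]
 [-5.680000e-01 -6.280000e-01  5.320000e-01 -7.601740e+02]
 [-8.000000e-03 -6.410000e-01 -7.670000e-01  1.243645e+03]
 [ 0.000000e+00  0.000000e+00  0.000000e+00  1.000000e+00]]
wrist [[296.05281372   0.         274.41310706]
 [  0.         296.05281372 204.8213498 ]
 [  0.           0.           1.        ]] [[-3.35000e-01 -9.12000e-01 -2.37000e-01  2.88824e+02]
 [-9.42000e-01  3.25000e-01  8.30000e-02  6.13535e+02]
 [ 1.00000e-03  2.51000e-01 -9.68000e-01  3.85433e+02]
 [ 0.00000e+00  0.00000e+00  0.00000e+00  1.00000e+00]]
```

View pics/top0.png

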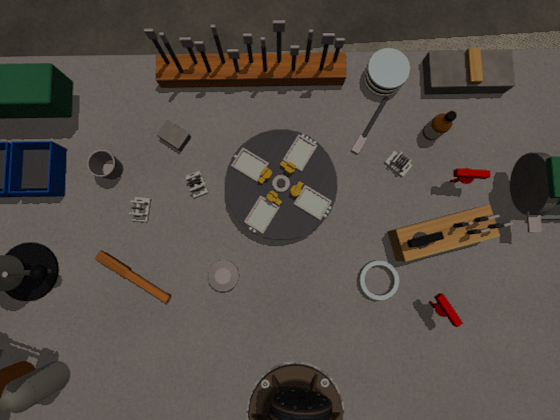

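View pics/side0.png

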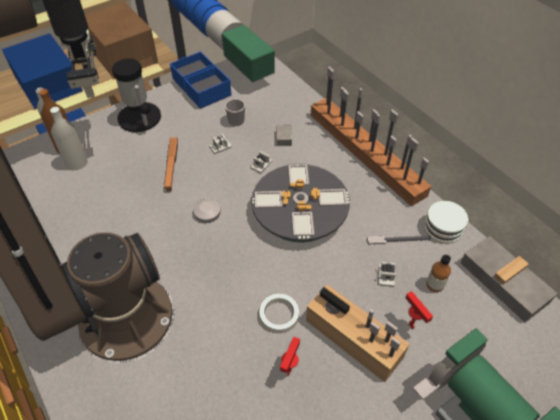

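View pics/wrist0.png

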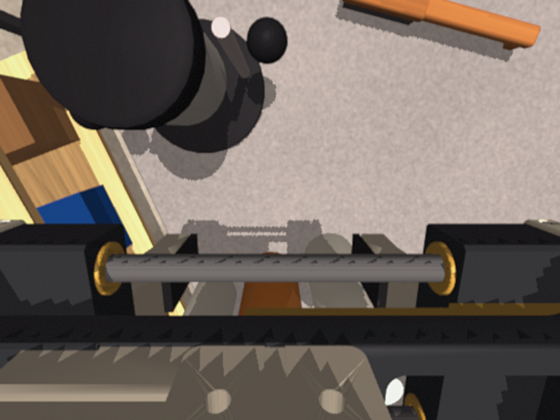

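Three cartridges are in the top view, at about (140,208), (196,184) and (399,163). The plate is at (280,186), and the black key is in its block at (425,240). The red T shapes at (471,174) and (447,310) are decoys. Next I'll enlarge these.

```bash
python3 - <<'E'
import cv2,numpy as np
t=cv2.imread("pics/top0.png")
def cr(im,u,v,w,h,s): return cv2.resize(im[v:v+h,u:u+w],None,fx=s,fy=s,interpolation=cv2.INTER_CUBIC)
cv2.imwrite("pics/disc0.png",cr(t,215,120,135,130,4.5))
a=cr(t,125,170,85,60,6);b=cr(t,375,140,50,50,6);cv2.imwrite("pics/carts0.png",np.hstack([cv2.resize(a,(430,300)),b]))
cv2.imwrite("pics/block0.png",cr(t,380,190,140,80,5))
E
```

```text
(no output)
```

View pics/disc0.png

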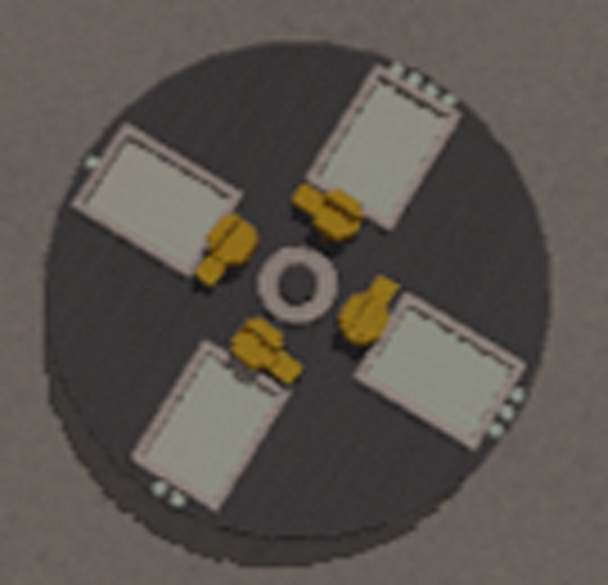

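View pics/carts0.png

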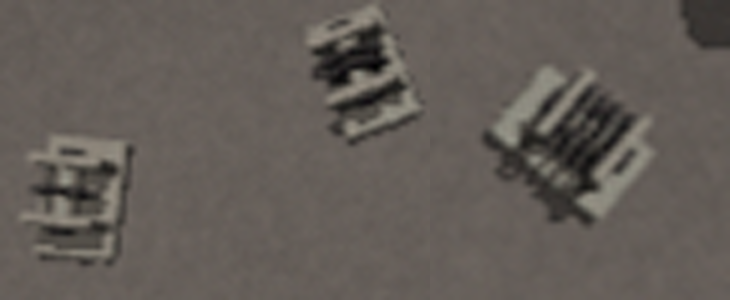

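View pics/block0.png

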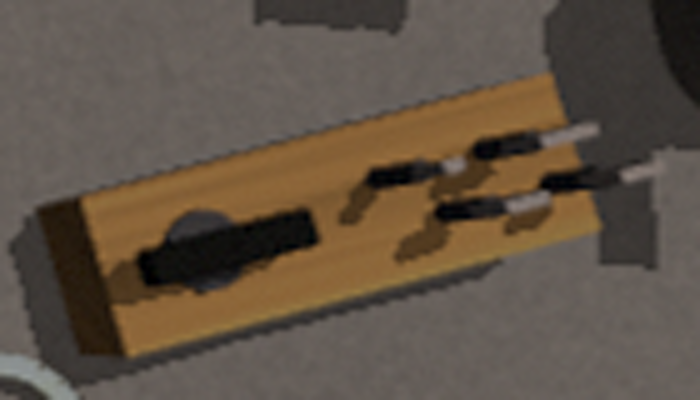

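```bash
cat > h.py <<'E'
import cv2,numpy as np,json
from rig import manip
def grab(n,tag):
    c=manip.capture(n);cv2.imwrite(f"pics/{n}{tag}.png",c["img"][:,:,::-1]);np.savez(f"{n}{tag}.npz",**c);return c
def load(f): return dict(np.load(f+".npz"))
def cast(c,uv,z):
    uv=np.atleast_2d(np.asarray(uv,float));K=c["mtx"];T=c["cam_to_world"]
    d=np.c_[(uv[:,0]-K[0,2])/K[0,0],(uv[:,1]-K[1,2])/K[1,1],np.ones(len(uv))]@T[:3,:3].T
    o=T[:3,3];s=(z-o[2])/d[:,2];return (o+s[:,None]*d)[:,:2]
def proj(c,P):
    P=np.atleast_2d(P);T=c["cam_to_world"];q=(P-T[:3,3])@T[:3,:3];K=c["mtx"]
    return np.c_[K[0,0]*q[:,0]/q[:,2]+K[0,2],K[1,1]*q[:,1]/q[:,2]+K[1,2]]
def pts(c):
    z=c["range_z"];v,u=np.mgrid[:z.shape[0],:z.shape[1]];K=c["mtx"];T=c["cam_to_world"]
    q=np.stack([(u-K[0,2])/K[0,0]*z,(v-K[1,2])/K[1,1]*z,z],-1)
    return q@T[:3,:3].T+T[:3,3]
def ortho(c,z,x0,x1,y0,y1,s):
    # picture: up=+x, left=+y ; s px per mm ; pixel(u,v)->y=y1-u/s, x=x1-v/s
    w,h=int((y1-y0)*s),int((x1-x0)*s)
    W=np.array([[x1,y1,z],[x1,y0,z],[x0,y0,z],[x0,y1,z]],float)
    H=cv2.getPerspectiveTransform(proj(c,W).astype(np.float32),np.float32([[0,0],[w,0],[w,h],[0,h]]))
    return cv2.warpPerspective(c["img"][:,:,::-1],H,(w,h),flags=cv2.INTER_CUBIC)
E
python3 - <<'E'
from h import *
for n in("top0","side0"):
    c=load(n);P=pts(c);print(n,(c["range_z"]==0).mean())
    hsv=cv2.cvtColor(c["img"],cv2.COLOR_RGB2HSV)
    Z=P[...,2]
    # pockets: pale pixels at z~57-63 near disc
    if n=="top0": near=lambda u,v,r:(np.hypot(*(np.mgrid[:420,:560][::-1]-np.array([u,v])[:,None,None]))<r)
    ctr=(281,184) if n=="top0" else (301,200)
    m=(abs(Z-60)<8)
    print("bench z med",np.median(Z[200:300,100:200]))
    cnt,_=cv2.findContours(m.astype(np.uint8),cv2.RETR_EXTERNAL,cv2.CHAIN_APPROX_NONE)
    for k in cnt:
        a=cv2.contourArea(k)
        if a>3000:
            print("disc px",cv2.fitEllipse(k)); w=cast(c,k[:,0,:],57);print("circle",cv2.minEnclosingCircle(w.astype(np.float32)),cv2.fitEllipse(w.astype(np.float32)))
    g=c["img"].min(2)
    pm=(m&(g>110)).astype(np.uint8)
    cnt,_=cv2.findContours(pm,cv2.RETR_EXTERNAL,cv2.CHAIN_APPROX_NONE)
    for k in cnt:
        a=cv2.contourArea(k)
        if a>150: w=cast(c,k[:,0,:],60).astype(np.float32);print("pocket",a,cv2.minAreaRect(w))
E
```

```text
top0 0.004226190476190476
bench z med 0.5735595590394951
disc px ((281.1661071777344, 184.01019287109375), (109.98916625976562, 111.25758361816406), 94.21186065673828)
circle ((568.8958740234375, 23.51470375061035), 141.62612915039062) ((568.8930053710938, 23.20249366760254), (279.57891845703125, 280.42535400390625), 96.83406066894531)
pocket 549.0 ((491.2328796386719, 73.92778778076172), (53.3181037902832, 75.4966049194336), 57.550296783447266)
pocket 527.0 ((517.3984375, -57.34511184692383), (83.73353576660156, 53.69225311279297), 57.479286193847656)
pocket 168.0 ((568.7061157226562, 24.9249267578125), (38.16450500488281, 37.41078567504883), 62.21003723144531)
pocket 442.0 ((617.3347778320312, 99.87532043457031), (68.22528076171875, 53.62678146362305), 57.34064865112305)
pocket 466.5 ((650.3892211914062, -27.134521484375), (52.550148010253906, 83.27871704101562), 57.548805236816406)
pocket 1236.5 ((868.550537109375, -261.89544677734375), (104.01615905761719, 106.62376403808594), 87.56281280517578)
side0 0.003932823129251701
bench z med 3.233235456543639
disc px ((300.04559326171875, 201.2078094482422), (75.15740203857422, 97.53514862060547), 92.33518981933594)
circle ((564.5502319335938, 26.136091232299805), 144.28257751464844) ((566.0059204101562, 25.98137664794922), (279.8777770996094, 281.8849792480469), 139.65855407714844)
pocket 492.5 ((516.422119140625, -54.63962173461914), (93.2235107421875, 59.26210403442383), 58.42438507080078)
pocket 934.0 ((865.2877807617188, -260.7130432128906), (111.38591003417969, 107.67777252197266), 26.05452537536621)
pocket 427.0 ((651.6722412109375, -22.838790893554688), (71.44933319091797, 86.12446594238281), 52.367698669433594)
pocket 414.5 ((494.07623291015625, 89.37074279785156), (83.64962768554688, 85.86567687988281), 56.932857513427734)
pocket 317.0 ((618.767333984375, 112.35528564453125), (82.02291870117188, 136.750732421875), 45.40867233276367)
```

```bash
python3 - <<'E'
from h import *
for n,L in(("top0",{"A":(140,208),"B":(196,184),"C":(399,163),"key":(425,240)}),("side0",{"A":(220,143),"B":(261,162),"C":(387,272),"key":(335,300)})):
    c=load(n);P=pts(c);Z=P[...,2]
    for k,(u,v) in L.items():
        sl=np.s_[v-22:v+23,u-22:u+23]
        if k!="key": m=(Z[sl]>6)&(Z[sl]<60)
        else: m=(Z[sl]>105)&(Z[sl]<135)
        q=P[sl][m];
        N,lab,st,ce=cv2.connectedComponentsWithStats(m.astype(np.uint8))
        i=1+np.argmax(st[1:,4]);q=P[sl][lab==i]
        print(n,k,len(q),"med",np.median(q,0).round(1),"z95",np.percentile(q[:,2],95).round(1))
        hi=q[q[:,2]>(25 if k!="key" else 105)]
        print("  rect all",cv2.minAreaRect(q[:,:2].astype(np.float32)),"hi",len(hi),cv2.minAreaRect(hi[:,:2].astype(np.float32)))
c=load("top0")
for k,(x,y) in {"A":(525,270),"B":(570,175),"C":(625,-195)}.items():
    cv2.imwrite(f"pics/o{k}.png",ortho(c,40,x-60,x+60,y-60,y+60,4))
E
```

```text
top0 A 398 med [514.1 386.8  12.5] z95 41.3
  rect all ((515.846435546875, 390.8724060058594), (41.820091247558594, 61.96330261230469), 83.73049926757812) hi 162 ((515.4160766601562, 389.67724609375), (36.67151641845703, 43.8253059387207), 81.2834701538086)
top0 B 366 med [575.6 241.6  28.4] z95 43.9
  rect all ((580.1856079101562, 245.18008422851562), (62.637855529785156, 40.450599670410156), 21.309232711791992) hi 199 ((580.3115234375, 245.20799255371094), (44.07522201538086, 35.94892120361328), 20.76856803894043)
top0 C 390 med [ 623.7 -285.8   26.6] z95 44.5
  rect all ((626.8546752929688, -289.80859375), (61.824501037597656, 41.343841552734375), 48.423030853271484) hi 200 ((626.7908325195312, -289.519287109375), (43.57975769042969, 36.62564468383789), 47.10181427001953)
top0 key 284 med [ 420.7 -308.2  119.8] z95 122.3
  rect all ((421.03271484375, -310.31817626953125), (18.168203353881836, 80.08550262451172), 13.985355377197266) hi 284 ((421.03271484375, -310.31817626953125), (18.168203353881836, 80.08550262451172), 13.985355377197266)
side0 A 245 med [511.9 389.9  17.1] z95 42
[... 322 characters left out ...]
89837646484, 80.05728149414062), 54.73833465576172) hi 297 ((547.6648559570312, 153.95651245117188), (77.04188537597656, 80.06269073486328), 54.78830337524414)
side0 C 352 med [ 617.5 -293.1   32.2] z95 45.1
  rect all ((623.876953125, -288.23406982421875), (61.31401824951172, 42.73824691772461), 50.81867980957031) hi 204 ((622.9358520507812, -287.0721130371094), (45.17278289794922, 35.05339050292969), 50.641666412353516)
side0 key 309 med [ 416.9 -310.3  118.7] z95 123.0
  rect all ((419.0874328613281, -308.07000732421875), (21.077898025512695, 79.58665466308594), 14.46798324584961) hi 309 ((419.0874328613281, -308.07000732421875), (21.077898025512695, 79.58665466308594), 14.46798324584961)
```

```bash
python3 - <<'E'
from h import *
for n in("top0","side0","wrist0"):
    c=load(n);P=pts(c)
    q=P[(c["range_z"]>0)]
    m=(q[:,0]>150)&(q[:,0]<550)&(q[:,1]>300)&(q[:,1]<800)&(q[:,2]>60)
    q=q[m]
    for x in range(150,550,50):
        print(n,x,[int(q[(abs(q[:,0]-x-25)<25)&(abs(q[:,1]-y-25)<25)][:,2].max(initial=0)) for y in range(300,800,50)])
E
cat >> h.py <<'E'
def jaw():
    x,y,z,w=manip.observe()["tcp_rot"]
    return np.degrees(np.arctan2(2*(y*y)-1+2*w*w,2*(x*y-w*z)))%180 if 0 else np.degrees(np.arctan2(1-2*(x*x+z*z),2*(x*y-z*w)))%180
def st():
    s=manip.observe();print("t",round(s["time"],2),"tcp",s["ee_pos"].round(1),"jaw",round(jaw(),2),"w",round(s["gripper_width"],1),"F",s["ft_force"].round(1),"M",s["moment"].round(2),"q",s["joint_pos"].round(2));return s
def goto(x,y,j,z):
    s=st();p=s["ee_pos"];d=(j-jaw()+90)%180-90
    print("units tx %.2f ty %.2f tz %.2f roll %.3f"%((x-p[0])/30,(y-p[1])/30,(z-p[2])/30,d/10))
E
python3 -c "
from h import *
goto(515.8,390.5,83.7,240)"
```

```text
top0 150 [0, 0, 0, 0, 0, 0, 0, 0, 0, 0]
top0 200 [0, 0, 0, 0, 0, 238, 0, 0, 0, 0]
top0 250 [0, 0, 0, 0, 0, 0, 0, 0, 0, 0]
top0 300 [0, 0, 0, 0, 0, 118, 160, 140, 0, 0]
top0 350 [0, 0, 0, 0, 0, 121, 172, 148, 0, 0]
top0 400 [0, 0, 0, 0, 0, 0, 0, 126, 0, 0]
top0 450 [0, 0, 0, 0, 0, 0, 0, 0, 0, 0]
top0 500 [0, 0, 0, 0, 0, 0, 0, 0, 0, 0]
side0 150 [0, 0, 0, 0, 336, 527, 530, 0, 0, 0]
side0 200 [0, 0, 0, 0, 339, 531, 527, 317, 326, 0]
side0 250 [0, 0, 0, 0, 0, 513, 509, 392, 337, 0]
side0 300 [0, 0, 0, 0, 0, 120, 220, 222, 219, 0]
side0 350 [0, 0, 0, 0, 0, 123, 223, 224, 220, 0]
side0 400 [0, 0, 0, 0, 0, 0, 0, 215, 0, 0]
side0 450 [0, 0, 0, 0, 0, 0, 0, 0, 0, 0]
side0 500 [0, 0, 0, 0, 0, 75, 0, 77, 69, 0]
wrist0 150 [0, 0, 0, 0, 0, 326, 310, 0, 0, 0]
wrist0 200 [0, 0, 0, 0, 309, 338, 345, 301, 0, 0]
wrist0 250 [0, 0, 0, 0, 0, 0, 345, 345, 300, 0]
wrist0 300 [0, 0, 0, 0, 0, 117, 218, 219, 218, 116]
wrist0 350 [0, 0, 0, 0, 0, 120, 218, 218, 218, 118]
wrist0 400 [0, 0, 0, 0, 0, 0, 0, 0, 0, 0]
wrist0 450 [0, 0, 0, 0, 0, 0, 0, 0, 0, 0]
wrist0 500 [0, 0, 0, 0, 0, 0, 0, 0, 0, 0]
t 0.15 tcp [225.5 635.8 242.9] jaw 70.47 w 87.9 F [-0.1  0.7  0.2] M [-0.05 -0.   -0.02] q [ 1.52  0.36  0.01 -0.   -1.22 -0.29]
units tx 9.68 ty -8.18 tz -0.10 roll 1.323
```

Request:
servo_tool --increments '[{"tz": 1}, {"tz": 1}, {"tz": 1}, {"ty": -1}, {"ty": -1, "tx": 0.5}, {"ty": -1, "tx": 1}, {"ty": -1, "tx": 1}, {"ty": -1, "tx": 1, "roll": 0.5}, {"ty": -1, "tx": 1, "roll": 0.5}, {"ty": -1, "tx": 1, "roll": 0.3}]'

```text
invalid input
```

Request:
servo_tool --increments '[{"tx": 1, "ty": -1}, {"tx": 1}, {"tx": 1}, {"tx": 0.5}, {"tz": -1}, {"tz": -1}, {"tz": -1}, {}]'

```text
invalid input
```

```bash
python3 -c "
from h import *
goto(515.8,390.5,83.7,240);c=grab('wrist','1');grab('top','1')"
```

```text
t 0.15 tcp [225.5 635.8 242.9] jaw 70.47 w 87.9 F [-0.1  0.7  0.2] M [-0.05 -0.   -0.02] q [ 1.52  0.36  0.01 -0.   -1.22 -0.29]
units tx 9.68 ty -8.18 tz -0.10 roll 1.323
```

View pics/wrist1.png

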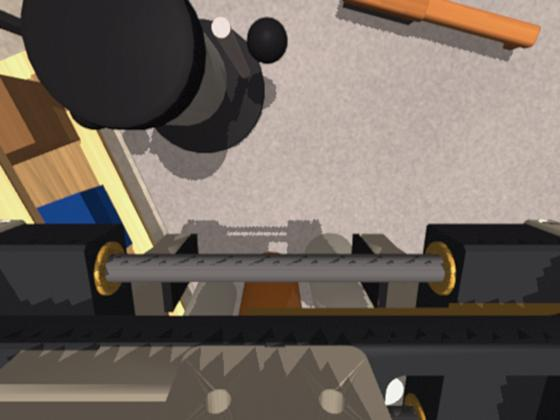

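Request:
servo_tool --increments '[{"tx": 0, "ty": 0, "tz": 1, "roll": 0, "hand": 1}, {"tx": 0, "ty": 0, "tz": 1, "roll": 0, "hand": 1}, {"tx": 0, "ty": 0, "tz": 1, "roll": 0, "hand": 1}, {"tx": 0, "ty": -1, "tz": 0, "roll": 0, "hand": 1}, {"tx": 0.5, "ty": -1, "tz": 0, "roll": 0, "hand": 1}, {"tx": 1, "ty": -1, "tz": 0, "roll": 0, "hand": 1}, {"tx": 1, "ty": -1, "tz": 0, "roll": 0, "hand": 1}, {"tx": 1, "ty": -1, "tz": 0, "roll": 0.5, "hand": 1}, {"tx": 1, "ty": -1, "tz": 0, "roll": 0.5, "hand": 1}, {"tx": 1, "ty": -1, "tz": 0, "roll": 0.3, "hand": 1}]'

```text
time: 1.5
ee_pos: [391.4, 425.0, 333.6]
tcp_rot: [0.998, -0.056, -0.0, -0.0]
ft_force: [-0.9, 0.3, -0.1]
gripper_width: 87.9
```

Request:
servo_tool --increments '[{"tx": 1, "ty": -1, "tz": 0, "roll": 0, "hand": 1}, {"tx": 1, "ty": 0, "tz": 0, "roll": 0, "hand": 1}, {"tx": 1, "ty": 0, "tz": 0, "roll": 0, "hand": 1}, {"tx": 0.5, "ty": 0, "tz": 0, "roll": 0, "hand": 1}, {"tx": 0, "ty": 0, "tz": -1, "roll": 0, "hand": 1}, {"tx": 0, "ty": 0, "tz": -1, "roll": 0, "hand": 1}, {"tx": 0, "ty": 0, "tz": -1, "roll": 0, "hand": 1}, {"tx": 0, "ty": 0, "tz": 0, "roll": 0, "hand": 1}]'

```text
time: 2.5
ee_pos: [494.4, 395.3, 241.2]
tcp_rot: [0.998, -0.057, -0.002, 0.002]
ft_force: [0.6, -1.1, -0.1]
gripper_width: 87.6
```

```bash
python3 -c "
from h import *
goto(515.8,390.5,83.7,240);c=grab('wrist','1');grab('top','1')"
```

```text
t 2.5 tcp [494.4 395.3 241.2] jaw 83.48 w 87.6 F [ 0.6 -1.1 -0.1] M [-0.03  0.01 -0.03] q [ 0.98  0.29 -0.09 -0.   -1.2   0.48]
units tx 0.71 ty -0.16 tz -0.04 roll 0.022
```

View pics/wrist1.png

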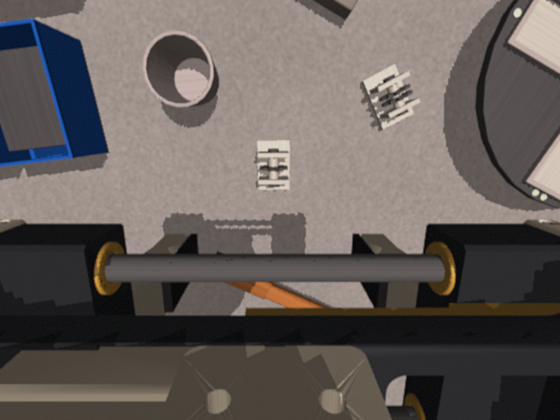

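```bash
cat >> h.py <<'E'
def cart(c,x,y,zb=0,r=55,name=None):
    P=pts(c);m=(np.hypot(P[...,0]-x,P[...,1]-y)<r)&(P[...,2]-zb>5)&(P[...,2]-zb<55)&(c["range_z"]>0)
    N,lab,stt,ce=cv2.connectedComponentsWithStats(m.astype(np.uint8))
    i=1+np.argmax(stt[1:,4]);q=P[lab==i]
    (cx,cy),(w,h),a=cv2.minAreaRect(q[:,:2].astype(np.float32))
    print("cart n",len(q),"c",round(cx,1),round(cy,1),"size",round(w,1),round(h,1),"long axis deg",round((a if w>h else a+90)%180,1))
E
python3 - <<'E'
from h import *
w=load("wrist1");t=load("top1")
cart(w,515.8,390.5);cart(t,515.8,390.5);cart(w,580,245);cart(t,580,245)
i=cv2.imread("pics/wrist1.png")
a=cv2.resize(i[130:200,240:310],None,fx=5.5,fy=5.5,interpolation=cv2.INTER_CUBIC);b=cv2.resize(i[60:130,355:425],None,fx=5.5,fy=5.5,interpolation=cv2.INTER_CUBIC)
cv2.imwrite("pics/crop1.png",np.hstack([a,b]))
E
```

```text
cart n 1597 c 515.8 393.5 size 39.9 62.1 long axis deg 174.1
cart n 393 c 515.8 390.7 size 42.5 62.0 long axis deg 174.3
cart n 2112 c 580.6 248.3 size 61.8 40.9 long axis deg 20.8
cart n 368 c 580.0 245.3 size 64.8 41.0 long axis deg 20.3
```

View pics/crop1.png

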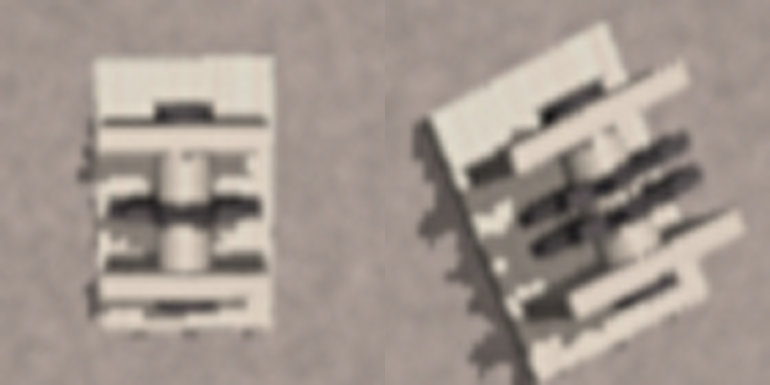

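A (140,208) has 1 wheel and B (196,184) has 2. I'll grip A across y.

Request:
servo_tool --increments '[{"tx": 0.71, "ty": -0.11, "tz": 0, "roll": 0.07, "hand": 1}, {"tx": 0, "ty": 0, "tz": -1, "roll": 0, "hand": 1}, {"tx": 0, "ty": 0, "tz": -1, "roll": 0, "hand": 1}, {"tx": 0, "ty": 0, "tz": -1, "roll": 0, "hand": 1}, {"tx": 0, "ty": 0, "tz": -1, "roll": 0, "hand": 1}, {"tx": 0, "ty": 0, "tz": -1, "roll": 0, "hand": 1}, {"tx": 0, "ty": 0, "tz": -1, "roll": 0, "hand": 1}, {"tx": 0, "ty": 0, "tz": -0.95, "roll": 0, "hand": 1}, {"tx": 0, "ty": 0, "tz": 0, "roll": 0, "hand": 1}]'

```text
time: 3.72
ee_pos: [516.7, 392.7, 34.5]
tcp_rot: [0.999, -0.051, -0.001, 0.001]
ft_force: [0.3, -0.3, 0.1]
gripper_width: 87.5
```

Request:
servo_tool --increments '[{"tx": 0, "ty": 0, "tz": 0, "roll": 0, "hand": 0.2}, {"tx": 0, "ty": 0, "tz": 0, "roll": 0, "hand": 0.2}, {"tx": 0, "ty": 0, "tz": 0, "roll": 0, "hand": 0.2}, {"tx": 0, "ty": 0, "tz": 0, "roll": 0, "hand": 0.2}, {"tx": 0, "ty": 0, "tz": 0, "roll": 0, "hand": 0.2}, {"tx": 0, "ty": 0, "tz": 0, "roll": 0, "hand": 0.2}]'

```text
time: 4.47
ee_pos: [517.0, 392.9, 35.1]
tcp_rot: [0.999, -0.051, 0.0, -0.0]
ft_force: [-0.4, -0.2, 1.2]
gripper_width: 35.3
```

```bash
python3 -c "
from h import *
st();c=grab('wrist','2')"
```

```text
t 4.47 tcp [517.  392.9  35.1] jaw 84.18 w 35.3 F [-0.4 -0.2  1.2] M [ 0.07  0.02 -0.04] q [ 0.95  0.51 -0.28  0.   -0.78  0.52]
```

View pics/wrist2.png

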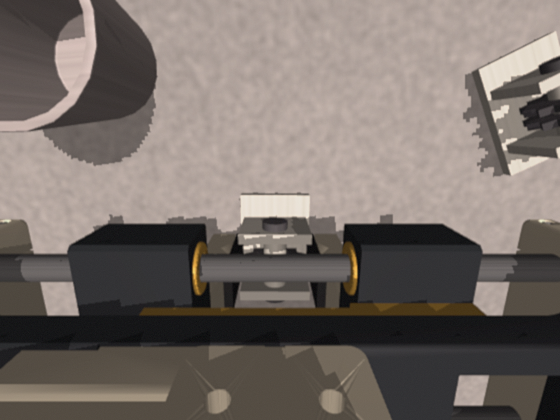

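Request:
servo_tool --increments '[{"tx": 0, "ty": 0, "tz": 0.5, "roll": 0, "hand": 0.2}, {"tx": 0, "ty": 0, "tz": 1, "roll": 0, "hand": 0.2}, {"tx": 0, "ty": 0, "tz": 1, "roll": 0, "hand": 0.2}, {"tx": 0, "ty": 0, "tz": 1, "roll": 0, "hand": 0.2}, {"tx": 0, "ty": 0, "tz": 1, "roll": 0, "hand": 0.2}, {"tx": 0, "ty": 0, "tz": 1, "roll": 0, "hand": 0.2}, {"tx": 0, "ty": -0.5, "tz": 0, "roll": 0.3, "hand": 0.2}, {"tx": 0.3, "ty": -1, "tz": 0, "roll": 0.6, "hand": 0.2}, {"tx": 0.2, "ty": -1, "tz": 0, "roll": 0.6, "hand": 0.2}, {"tx": 0.2, "ty": -1, "tz": 0, "roll": 0.6, "hand": 0.2}]'

```text
time: 5.78
ee_pos: [537.8, 286.8, 200.9]
tcp_rot: [0.991, 0.134, 0.0, -0.0]
ft_force: [1.2, 0.1, -2.1]
gripper_width: 35.7
```

Request:
servo_tool --increments '[{"tx": 0.2, "ty": -1, "tz": 0, "roll": 0.6, "hand": 0.2}, {"tx": 0.2, "ty": -1, "tz": 0, "roll": 0.6, "hand": 0.2}, {"tx": 0.2, "ty": -1, "tz": 0, "roll": 0.6, "hand": 0.2}, {"tx": 0.2, "ty": -1, "tz": 0, "roll": 0.6, "hand": 0.2}, {"tx": 0.2, "ty": -1, "tz": 0, "roll": 0.6, "hand": 0.2}, {"tx": 0, "ty": -1, "tz": 0, "roll": 0.6, "hand": 0.2}, {"tx": 0, "ty": -1, "tz": 0, "roll": 0.6, "hand": 0.2}, {"tx": 0, "ty": -1, "tz": 0, "roll": 0, "hand": 0.2}, {"tx": 0, "ty": -0.8, "tz": 0, "roll": 0, "hand": 0.2}, {"tx": 0, "ty": 0, "tz": 0, "roll": 0, "hand": 0.2}]'

```text
time: 7.02
ee_pos: [567.6, 22.4, 200.8]
tcp_rot: [0.879, 0.478, 0.0, 0.0]
ft_force: [0.7, 0.4, -1.8]
gripper_width: 35.8
```

```bash
python3 -c "
from h import *
goto(618.4,100.9,147.5,150);c=grab('wrist','3')"
```

```text
t 7.03 tcp [567.6  22.4 200.8] jaw 147.06 w 35.8 F [ 0.7  0.4 -1.8] M [-0.01 -0.13 -0.01] q [ 0.38  0.22 -0.29 -0.   -1.06  2.18]
units tx 1.69 ty 2.62 tz -1.69 roll 0.044
```

View pics/wrist3.png

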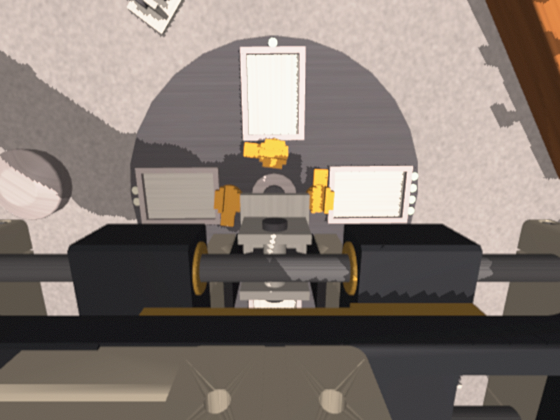

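```bash
cat >> h.py <<'E'
def pocket(c,x,y,th=130,r=60,tag=None):
    # fence outer top outline, plane z=63; outer expected 78x56
    s=4;o=ortho(c,63,x-r,x+r,y-r,y+r,s);g=o.min(2)
    if tag: cv2.imwrite(f"pics/{tag}.png",o)
    hsv=cv2.cvtColor(o,cv2.COLOR_BGR2HSV);m=((g>th)&(hsv[...,1]<60)).astype(np.uint8)
    m=cv2.morphologyEx(m,cv2.MORPH_CLOSE,np.ones((15,15)))
    m=cv2.morphologyEx(m,cv2.MORPH_OPEN,np.ones((25,25)))
    N,lab,stt,ce=cv2.connectedComponentsWithStats(m);i=lab[int(r*s),int(r*s)] or 1+np.argmax(stt[1:,4])
    k,_=cv2.findContours((lab==i).astype(np.uint8),cv2.RETR_EXTERNAL,cv2.CHAIN_APPROX_NONE)
    k=max(k,key=cv2.contourArea)[:,0,:].astype(np.float32)
    w=np.c_[x+r-k[:,1]/s,y+r-k[:,0]/s].astype(np.float32)
    (cx,cy),(a,b),t=cv2.minAreaRect(w);print("pocket c",round(cx,1),round(cy,1),"size",round(a,1),round(b,1),"long deg",round((t if a>b else t+90)%180,1))
E
python3 - <<'E'
from h import *
c=load("wrist3");pocket(c,618,100,tag="p1");pocket(load("top0"),618,100,th=90)
P=pts(c);m=(abs(P[...,2]-63)<2.5)&(np.hypot(P[...,0]-618,P[...,1]-100)<60)
print(cv2.minAreaRect(P[m][:,:2].astype(np.float32)),np.median(P[85:100,260:285,2]))
E
```

```text
pocket c 633.9 114.9 size 115.8 73.9 long deg 58.9
pocket c 619.6 104.0 size 82.4 56.1 long deg 57.3
((613.9644775390625, 107.09210968017578), (88.95018768310547, 106.13426208496094), 68.08204650878906) 59.09093164922922
```

View pics/p1.png

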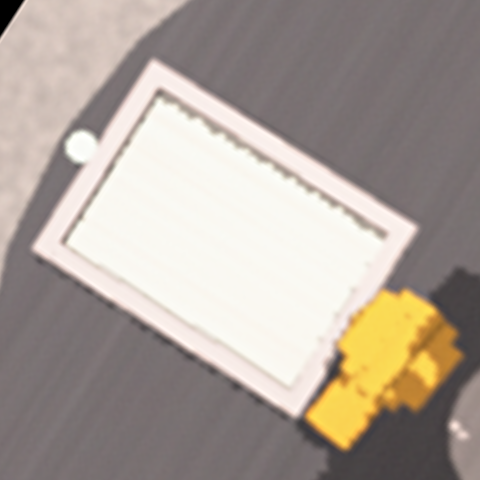

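Request:
servo_tool --increments '[{"tx": 0.86, "ty": 0.9, "tz": 0, "roll": 0.03, "hand": 0.2}, {"tx": 0.86, "ty": 0.9, "tz": 0, "roll": 0, "hand": 0.2}, {"tx": 0, "ty": 0.93, "tz": 0, "roll": 0, "hand": 0.2}, {"tx": 0, "ty": 0, "tz": -1, "roll": 0, "hand": 0.2}, {"tx": 0, "ty": 0, "tz": -1, "roll": 0, "hand": 0.2}, {"tx": 0, "ty": 0, "tz": -0.7, "roll": 0, "hand": 0.2}, {"tx": 0, "ty": 0, "tz": 0, "roll": 0, "hand": 0.2}, {"tx": 0, "ty": 0, "tz": 0, "roll": 0, "hand": 0.2}]'

```text
time: 8.07
ee_pos: [620.1, 106.4, 120.2]
tcp_rot: [0.877, 0.481, 0.001, 0.0]
ft_force: [0.1, -0.1, -1.8]
gripper_width: 35.7
```

```bash
python3 -c "
from h import *
goto(619.3,104.4,147.4,93);c=grab('wrist','4');cart(load('top1'),580,245);grab('top','4')"
```

```text
t 8.07 tcp [620.1 106.4 120.2] jaw 147.52 w 35.7 F [ 0.1 -0.1 -1.8] M [-0.06 -0.17 -0.06] q [ 0.48  0.38 -0.25  0.   -0.93  2.09]
units tx -0.03 ty -0.07 tz -0.91 roll -0.012
cart n 368 c 580.0 245.3 size 64.8 41.0 long axis deg 20.3
```

View pics/wrist4.png

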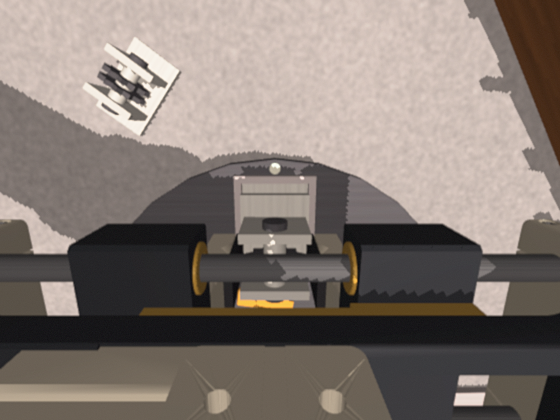

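Request:
servo_tool --increments '[{"tx": -0.03, "ty": -0.06, "tz": -0.4, "roll": 0, "hand": 0.2}, {"tx": 0, "ty": 0, "tz": -0.3, "roll": 0, "hand": 0.2}, {"tx": 0, "ty": 0, "tz": -0.2, "roll": 0, "hand": 0.2}, {"tx": 0, "ty": 0, "tz": 0, "roll": 0, "hand": 0.2}, {"tx": 0, "ty": 0, "tz": 0, "roll": 0, "hand": 0.2}]'

```text
time: 8.8
ee_pos: [618.5, 103.9, 91.9]
tcp_rot: [0.877, 0.481, -0.0, 0.0]
ft_force: [-1.7, -0.6, 1.1]
gripper_width: 35.8
```

```bash
python3 -c "
from h import *
goto(619.3,104.4,147.4,92)
c=grab('wrist','5')"
```

```text
t 8.8 tcp [618.5 103.9  91.9] jaw 147.47 w 35.8 F [-1.7 -0.6  1.1] M [-0.18  0.42  0.03] q [ 0.48  0.41 -0.28  0.   -0.88  2.1 ]
units tx 0.03 ty 0.02 tz 0.00 roll -0.007
```

View pics/wrist5.png

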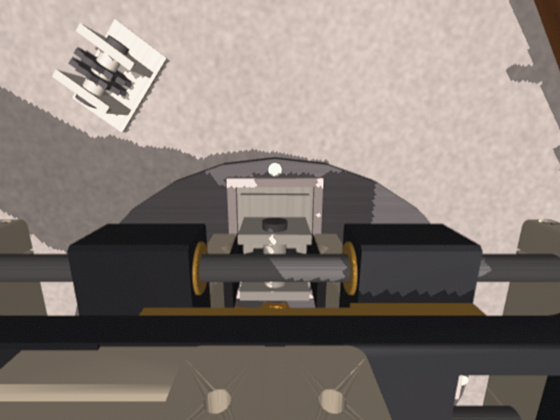

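Request:
servo_tool --increments '[{"tx": 0, "ty": 0, "tz": 0, "roll": 0, "hand": 0.65}, {"tx": 0, "ty": 0, "tz": 0, "roll": 0, "hand": 0.65}, {"tx": 0, "ty": 0, "tz": 0, "roll": 0, "hand": 0.65}, {"tx": 0, "ty": 0, "tz": 1, "roll": 0, "hand": 0.65}, {"tx": 0, "ty": 0, "tz": 1, "roll": 0, "hand": 0.65}, {"tx": 0, "ty": 0, "tz": 1, "roll": 0, "hand": 0.65}, {"tx": 0, "ty": 0.5, "tz": 1, "roll": 0, "hand": 0.8}, {"tx": 0, "ty": 1, "tz": 0, "roll": -0.6, "hand": 1}, {"tx": 0, "ty": 1, "tz": 0, "roll": -0.6, "hand": 1}, {"tx": -0.6, "ty": 1, "tz": 0, "roll": -0.6, "hand": 1}]'

```text
time: 10.1
ee_pos: [601.0, 209.8, 211.8]
tcp_rot: [0.942, 0.336, 0.0, 0.0]
ft_force: [0.9, -0.5, 0.3]
gripper_width: 86.4
```

```bash
python3 -c "
from h import *
goto(580.5,247,110.7,210)
c=grab('wrist','6');t=grab('top','6');cart(t,619,104,57);cart(t,580,245);cart(t,627,-290)"
```

```text
t 10.1 tcp [601.  209.8 211.8] jaw 129.23 w 86.4 F [ 0.9 -0.5  0.3] M [-0.02 -0.03 -0.03] q [ 0.64  0.32 -0.12  0.   -1.13  1.61]
units tx -0.68 ty 1.24 tz -0.06 roll -1.853
cart n 616 c 614.9 95.7 size 91.2 56.3 long axis deg 57.5
cart n 367 c 580.4 245.2 size 63.1 39.9 long axis deg 20.2
cart n 395 c 627.1 -290.0 size 62.0 41.9 long axis deg 48.9
```

View pics/wrist6.png

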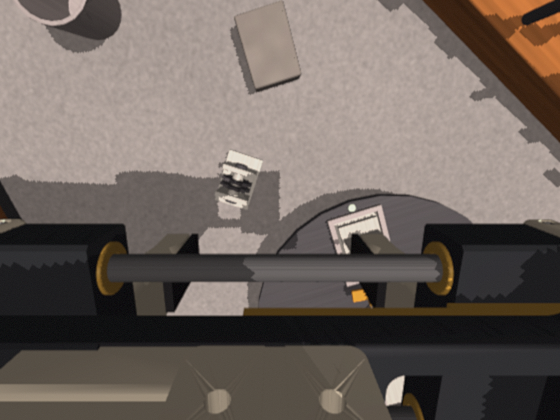

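View pics/top6.png

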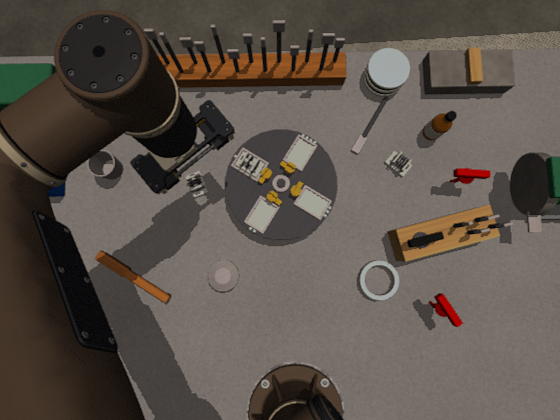

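Request:
servo_tool --increments '[{"tx": -0.8, "ty": 0.45, "tz": 0, "roll": -0.9, "hand": 1}, {"tx": -0.8, "ty": 0.45, "tz": 0, "roll": -0.97, "hand": 1}, {"tx": 0, "ty": 0, "tz": 0, "roll": 0, "hand": 1}, {"tx": 0, "ty": 0, "tz": 0, "roll": 0, "hand": 1}]'

```text
time: 10.7
ee_pos: [553.1, 235.7, 212.3]
tcp_rot: [0.983, 0.182, 0.0, -0.0]
ft_force: [-0.6, -0.8, 0.2]
gripper_width: 87.6
```

```bash
python3 -c "
from h import *
c=grab('wrist','7');cart(c,580,247);goto(580.5,247.5,110.5,35)"
```

```text
cart n 1878 c 580.7 248.2 size 61.2 40.1 long axis deg 20.7
t 10.75 tcp [553.2 235.6 212.2] jaw 110.89 w 87.2 F [-0.2  0.2 -1. ] M [-0.09 -0.04  0.02] q [ 0.73  0.26 -0.2   0.   -1.11  1.21]
units tx 0.91 ty 0.40 tz -5.91 roll -0.039
```

Request:
servo_tool --increments '[{"tx": 0.92, "ty": 0.41, "tz": 0, "roll": 0, "hand": 1}, {"tx": 0, "ty": 0, "tz": -1, "roll": 0, "hand": 1}, {"tx": 0, "ty": 0, "tz": -1, "roll": 0, "hand": 1}, {"tx": 0, "ty": 0, "tz": -1, "roll": 0, "hand": 1}, {"tx": 0, "ty": 0, "tz": -1, "roll": 0, "hand": 1}, {"tx": 0, "ty": 0, "tz": -1, "roll": 0, "hand": 1}, {"tx": 0, "ty": 0, "tz": -0.9, "roll": 0, "hand": 1}, {"tx": 0, "ty": 0, "tz": 0, "roll": 0, "hand": 1}]'

```text
time: 11.75
ee_pos: [579.5, 246.6, 32.7]
tcp_rot: [0.984, 0.18, -0.002, 0.001]
ft_force: [-0.4, -0.4, 0.6]
gripper_width: 87.5
```

```bash
python3 -c "
from h import *
goto(580.8,248,110.7,35)
t=grab('top','8');cart(t,580,245)"
```

```text
t 11.75 tcp [579.5 246.6  32.7] jaw 110.78 w 87.5 F [-0.4 -0.4  0.6] M [-0.06 -0.01  0.03] q [ 0.71  0.49 -0.32 -0.   -0.76  1.22]
units tx 0.04 ty 0.05 tz 0.08 roll -0.008
cart n 113 c 558.4 236.7 size 16.9 39.9 long axis deg 111.8
```

Request:
servo_tool --increments '[{"tx": 0, "ty": 0, "tz": 0, "roll": 0, "hand": 0.2}, {"tx": 0, "ty": 0, "tz": 0, "roll": 0, "hand": 0.2}, {"tx": 0, "ty": 0, "tz": 0, "roll": 0, "hand": 0.2}, {"tx": 0, "ty": 0, "tz": 0, "roll": 0, "hand": 0.2}, {"tx": 0, "ty": 0, "tz": 0, "roll": 0, "hand": 0.2}, {"tx": 0, "ty": 0, "tz": 0, "roll": 0, "hand": 0.2}]'

```text
time: 12.55
ee_pos: [580.2, 248.2, 35.1]
tcp_rot: [0.984, 0.18, 0.0, 0.0]
ft_force: [-1.5, 0.7, 0.4]
gripper_width: 35.9
```

```bash
python3 -c "
from h import *
st()"
```

```text
t 12.55 tcp [580.2 248.2  35.1] jaw 110.78 w 35.9 F [-1.5  0.7  0.4] M [-0.04  0.11  0.02] q [ 0.71  0.49 -0.32  0.   -0.76  1.22]
```

Request:
servo_tool --increments '[{"tx": 0, "ty": 0, "tz": 0.5, "roll": 0, "hand": 0.2}, {"tx": 0, "ty": 0, "tz": 1, "roll": 0, "hand": 0.2}, {"tx": 0, "ty": 0, "tz": 1, "roll": 0, "hand": 0.2}, {"tx": 0, "ty": 0, "tz": 1, "roll": 0, "hand": 0.2}, {"tx": 0, "ty": 0, "tz": 1, "roll": 0, "hand": 0.2}, {"tx": 0, "ty": 0, "tz": 1, "roll": 0, "hand": 0.2}, {"tx": -0.4, "ty": -0.4, "tz": 0, "roll": -0.5, "hand": 0.2}, {"tx": -0.8, "ty": -0.8, "tz": 0, "roll": -0.7, "hand": 0.2}, {"tx": -0.8, "ty": -0.8, "tz": 0, "roll": -0.7, "hand": 0.2}, {"tx": -0.8, "ty": -0.8, "tz": 0, "roll": -0.7, "hand": 0.2}]'

```text
time: 13.8
ee_pos: [495.3, 163.4, 200.8]
tcp_rot: [0.999, -0.048, 0.0, -0.0]
ft_force: [-0.3, -0.8, -1.0]
gripper_width: 35.6
```

Request:
servo_tool --increments '[{"tx": -0.8, "ty": -0.8, "tz": 0, "roll": -0.7, "hand": 0.2}, {"tx": -0.8, "ty": -0.8, "tz": 0, "roll": -0.7, "hand": 0.2}, {"tx": -0.25, "ty": -0.25, "tz": 0, "roll": -0.7, "hand": 0.2}, {"tx": 0, "ty": 0, "tz": 0, "roll": -0.63, "hand": 0.2}, {"tx": 0, "ty": 0, "tz": 0, "roll": 0, "hand": 0.2}, {"tx": 0, "ty": 0, "tz": 0, "roll": 0, "hand": 0.2}]'

```text
time: 14.55
ee_pos: [440.7, 108.8, 200.4]
tcp_rot: [0.96, -0.279, 0.0, -0.0]
ft_force: [0.8, -0.1, -2.1]
gripper_width: 35.9
```

```bash
python3 - <<'E'
from h import *
goto(491.2,75.8,57.4,120)
c=grab('wrist','9');cv2.imwrite("pics/p2.png",ortho(c,63,431,551,16,136,4))
E
```

```text
t 14.55 tcp [440.7 108.8 200.4] jaw 57.61 w 35.9 F [ 0.8 -0.1 -2.1] M [ 0.01  0.02 -0.02] q [ 0.68  0.02 -0.52 -0.   -1.03  0.33]
units tx 1.68 ty -1.10 tz -2.68 roll -0.021
```

View pics/wrist9.png

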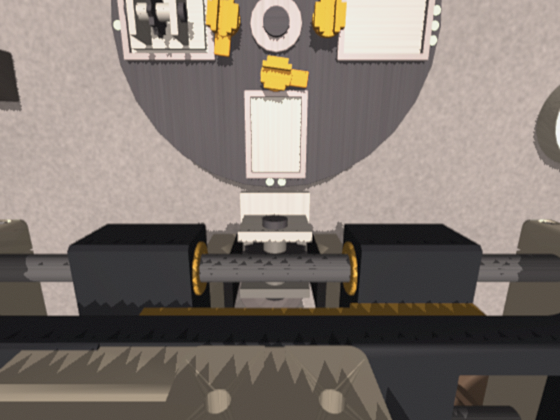

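View pics/p2.png

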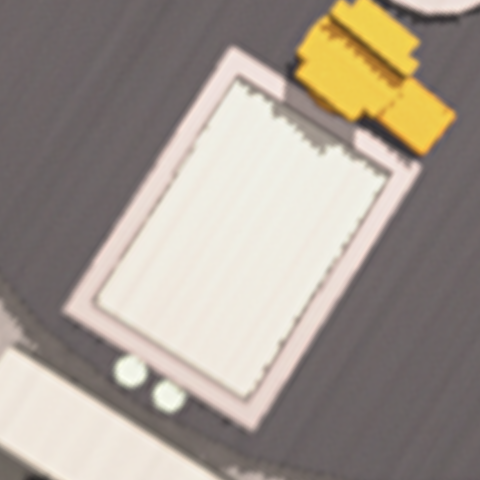

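Request:
servo_tool --increments '[{"tx": 0.84, "ty": -0.55, "tz": 0, "roll": 0, "hand": 0.2}, {"tx": 0.84, "ty": -0.55, "tz": 0, "roll": 0, "hand": 0.2}, {"tx": 0, "ty": 0, "tz": -1, "roll": 0, "hand": 0.2}, {"tx": 0, "ty": 0, "tz": -1, "roll": 0, "hand": 0.2}, {"tx": 0, "ty": 0, "tz": -0.7, "roll": 0, "hand": 0.2}, {"tx": 0, "ty": 0, "tz": 0, "roll": 0, "hand": 0.2}, {"tx": 0, "ty": 0, "tz": 0, "roll": 0, "hand": 0.2}]'

```text
time: 15.48
ee_pos: [491.7, 76.0, 119.8]
tcp_rot: [0.96, -0.28, 0.0, -0.0]
ft_force: [-0.4, 0.5, -1.9]
gripper_width: 35.8
```

```bash
python3 - <<'E'
from h import *
goto(491.0,75.8,57.5,92)
c=grab('wrist','10')
E
```

```text
t 15.47 tcp [491.7  76.  119.8] jaw 57.53 w 35.8 F [-0.4  0.5 -1.9] M [ 0.04 -0.05 -0.01] q [ 0.55  0.19 -0.54  0.   -0.84  0.45]
units tx -0.02 ty -0.01 tz -0.93 roll -0.003
```

View pics/wrist10.png

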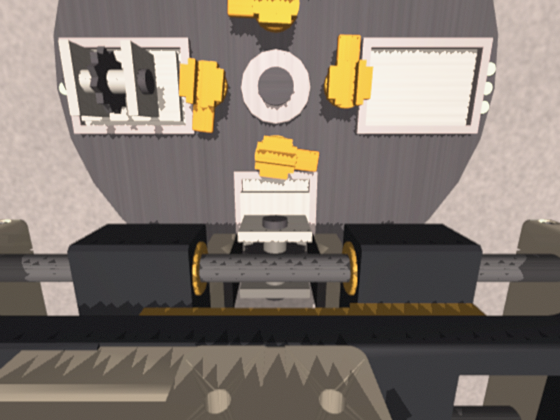

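Request:
servo_tool --increments '[{"tx": -0.02, "ty": -0.01, "tz": -0.4, "roll": 0, "hand": 0.2}, {"tx": 0, "ty": 0, "tz": -0.3, "roll": 0, "hand": 0.2}, {"tx": 0, "ty": 0, "tz": -0.22, "roll": 0, "hand": 0.2}, {"tx": 0, "ty": 0, "tz": 0, "roll": 0, "hand": 0.2}, {"tx": 0, "ty": 0, "tz": 0, "roll": 0, "hand": 0.2}]'

```text
time: 16.15
ee_pos: [490.5, 75.3, 91.4]
tcp_rot: [0.96, -0.28, -0.0, 0.0]
ft_force: [0.8, -2.7, 1.5]
gripper_width: 35.6
```

```bash
python3 - <<'E'
from h import *
goto(491.0,75.8,57.5,92)
c=grab('wrist','11')
E
```

```text
t 16.15 tcp [490.5  75.3  91.4] jaw 57.48 w 35.6 F [ 0.8 -2.7  1.5] M [-0.53  0.09 -0.07] q [ 0.55  0.23 -0.57  0.   -0.77  0.45]
units tx 0.02 ty 0.02 tz 0.02 roll 0.002
```

View pics/wrist11.png

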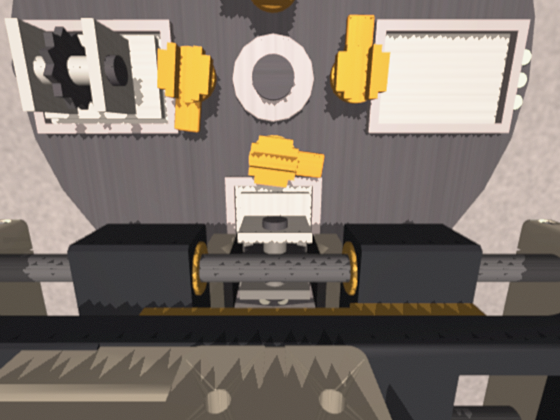

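Request:
servo_tool --increments '[{"tx": 0, "ty": 0, "tz": 0, "roll": 0, "hand": 0.65}, {"tx": 0, "ty": 0, "tz": 0, "roll": 0, "hand": 0.65}, {"tx": 0, "ty": 0, "tz": 0, "roll": 0, "hand": 0.65}, {"tx": 0, "ty": 0, "tz": 1, "roll": 0, "hand": 0.65}, {"tx": 0, "ty": 0, "tz": 1, "roll": 0, "hand": 0.65}, {"tx": 0, "ty": 0, "tz": 1, "roll": 0, "hand": 0.65}, {"tx": 0, "ty": 0, "tz": 1, "roll": 0, "hand": 0.8}, {"tx": 0, "ty": 0, "tz": 0.2, "roll": 0, "hand": 1}]'

```text
time: 17.2
ee_pos: [491.5, 75.9, 219.6]
tcp_rot: [0.96, -0.28, 0.001, -0.001]
ft_force: [0.4, 0.6, 0.5]
gripper_width: 71.6
```

```bash
python3 - <<'E'
from h import *
st()
t=grab('top','12');P=pts(t)
cart(t,627,-290)
m=(P[...,2]>55)&(P[...,2]<160)&(P[...,0]>600)&(P[...,0]<800)&(P[...,1]<-300)&(P[...,1]>-480)
N,lab,s,ce=cv2.connectedComponentsWithStats(m.astype(np.uint8))
for i in range(1,N):
    if s[i,4]>20: q=P[lab==i];print(s[i],q.min(0).round(),q.max(0).round())
m=(P[...,2]>8)&(P[...,2]<160)&(np.hypot(P[...,0]-627,P[...,1]+288)<160)
N,lab,s,ce=cv2.connectedComponentsWithStats(m.astype(np.uint8))
print("near")
for i in range(1,N):
    if s[i,4]>20: q=P[lab==i];print(s[i],q.min(0).round(),q.max(0).round())
E
```

```text
t 17.2 tcp [491.5  75.9 219.6] jaw 57.49 w 71.6 F [0.4 0.6 0.5] M [-0.03  0.01  0.01] q [ 0.55  0.08 -0.41  0.   -1.08  0.45]
cart n 395 c 626.8 -289.8 size 61.9 41.9 long axis deg 49.6
[430 110  27  25 424] [ 689. -405.   55.] [ 736. -359.  133.]
near
[352 107  31  46 260] [ 658. -253.    8.] [ 782. -167.   16.]
[423 110  34  30 586] [ 689. -405.    8.] [ 736. -359.  133.]
[385 151  28  26 367] [ 592. -324.    8.] [ 660. -254.   50.]
[451 168  26  16 266] [ 559. -443.    8.] [ 597. -394.  117.]
```

View pics/top12.png

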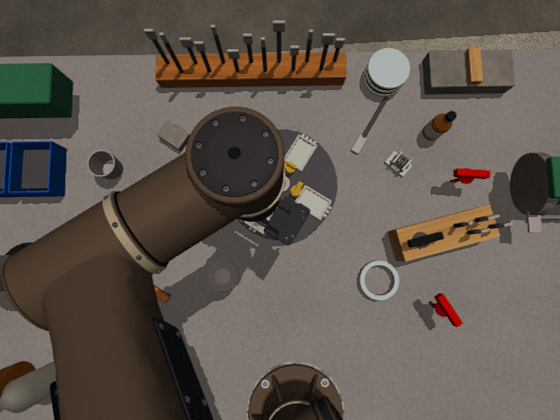

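```bash
python3 - <<'E'
from h import *
for n in("side0","top12"):
    P=pts(load(n))
    m=(P[...,0]>670)&(P[...,0]<760)&(P[...,1]<-340)&(P[...,1]>-420)
    q=P[m]
    for z in range(60,135,8):
        k=q[abs(q[:,2]-z)<4]
        if len(k): print(n,z,len(k),k.min(0).round(),k.max(0).round())
E
```

```text
side0 60 37 [ 687. -404.   56.] [ 724. -364.   64.]
side0 68 33 [ 685. -404.   64.] [ 716. -359.   72.]
side0 76 56 [ 686. -405.   72.] [ 726. -358.   80.]
side0 84 66 [ 687. -402.   80.] [ 730. -360.   88.]
side0 92 74 [ 689. -402.   88.] [ 726. -362.   96.]
side0 100 40 [ 697. -394.   96.] [ 718. -368.  104.]
side0 108 14 [ 698. -389.  104.] [ 714. -373.  111.]
side0 116 17 [ 701. -391.  113.] [ 713. -372.  120.]
side0 124 20 [ 700. -391.  121.] [ 723. -372.  127.]
side0 132 52 [ 700. -390.  128.] [ 722. -371.  136.]
top12 60 31 [ 689. -395.   57.] [ 728. -360.   64.]
top12 68 36 [ 690. -389.   64.] [ 732. -360.   72.]
top12 76 38 [ 690. -398.   72.] [ 734. -359.   80.]
top12 84 77 [ 691. -405.   80.] [ 736. -360.   88.]
top12 92 84 [ 694. -402.   88.] [ 730. -363.   96.]
top12 100 41 [ 699. -393.   96.] [ 724. -370.  103.]
top12 108 15 [ 702. -386.  104.] [ 719. -373.  111.]
top12 116 14 [ 703. -386.  112.] [ 718. -372.  119.]
top12 124 23 [ 702. -392.  121.] [ 721. -372.  128.]
top12 132 63 [ 703. -393.  128.] [ 725. -372.  133.]
```

Request:
servo_tool --increments '[{"tx": 0.2, "ty": -0.5, "tz": 0, "roll": -0.5, "hand": 1}, {"tx": 0.5, "ty": -0.9, "tz": 0, "roll": -0.9, "hand": 1}, {"tx": 0.5, "ty": -1, "tz": 0, "roll": -0.9, "hand": 1}, {"tx": 0.5, "ty": -1, "tz": 0, "roll": -0.9, "hand": 1}, {"tx": 0.5, "ty": -1, "tz": 0, "roll": -0.9, "hand": 1}, {"tx": 0.5, "ty": -1, "tz": 0, "roll": -0.9, "hand": 1}, {"tx": 0.5, "ty": -1, "tz": 0, "roll": -0.9, "hand": 1}, {"tx": 0.5, "ty": -1, "tz": 0, "roll": -0.9, "hand": 1}, {"tx": 0.5, "ty": -1, "tz": 0, "roll": -0.9, "hand": 1}, {"tx": 0.5, "ty": -1, "tz": 0, "roll": -0.9, "hand": 1}]'

```text
time: 18.5
ee_pos: [631.5, -207.4, 215.8]
tcp_rot: [-0.509, 0.861, 0.001, -0.001]
ft_force: [0.7, 0.9, -0.6]
gripper_width: 87.6
```

Request:
servo_tool --increments '[{"tx": 0.5, "ty": -1, "tz": 0, "roll": -0.9, "hand": 1}, {"tx": 0.2, "ty": -0.7, "tz": 0, "roll": -0.4, "hand": 1}, {"tx": 0, "ty": 0, "tz": 0, "roll": 0, "hand": 1}, {"tx": 0, "ty": 0, "tz": 0, "roll": 0, "hand": 1}]'

```text
time: 19.0
ee_pos: [652.0, -257.2, 216.3]
tcp_rot: [-0.411, 0.912, 0.001, -0.001]
ft_force: [-0.9, 0.7, 0.7]
gripper_width: 87.6
```

```bash
python3 - <<'E'
from h import *
c=grab('wrist','13');cart(c,627,-288);goto(627,-287,138.5,44)
E
```

```text
cart n 1860 c 626.8 -287.4 size 61.1 39.8 long axis deg 48.8
t 19.05 tcp [ 652.2 -256.9  216.8] jaw 138.54 w 87.7 F [0.3 0.3 0.1] M [ 0.04 -0.14  0.  ] q [-0.1   0.42  0.04 -0.   -1.19 -0.63]
units tx -0.84 ty -1.00 tz -5.76 roll -0.004
```

View pics/wrist13.png

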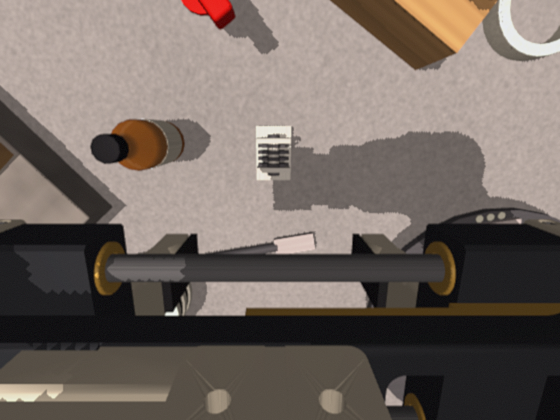

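```bash
python3 - <<'E'
import cv2
i=cv2.imread("pics/wrist13.png");cv2.imwrite("pics/crop13.png",cv2.resize(i[115:190,235:315],None,fx=7,fy=7,interpolation=cv2.INTER_CUBIC))
E
```

```text
(no output)
```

View pics/crop13.png

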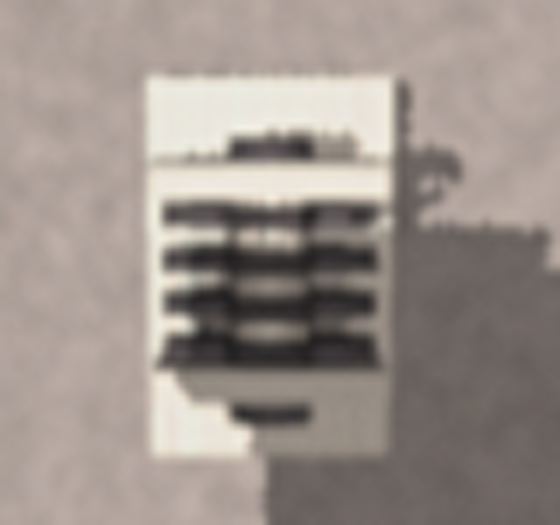

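C has 4 wheels, so it goes in pocket 4. The bottle at (140,145) is on the jaw axis, so I'll grip high, with the TCP at z≈44.

Request:
servo_tool --increments '[{"tx": -0.85, "ty": -1, "tz": 0, "roll": 0.03, "hand": 0.8}, {"tx": 0, "ty": -0.01, "tz": -1, "roll": 0, "hand": 0.8}, {"tx": 0, "ty": 0, "tz": -1, "roll": 0, "hand": 0.8}, {"tx": 0, "ty": 0, "tz": -1, "roll": 0, "hand": 0.8}, {"tx": 0, "ty": 0, "tz": -0.7, "roll": 0, "hand": 0.8}, {"tx": 0, "ty": 0, "tz": 0, "roll": 0, "hand": 0.8}, {"tx": 0, "ty": 0, "tz": 0, "roll": 0, "hand": 0.8}]'

```text
time: 19.92
ee_pos: [627.7, -287.5, 107.7]
tcp_rot: [-0.413, 0.911, -0.001, 0.0]
ft_force: [0.1, 0.2, 0.2]
gripper_width: 70.1
```

```bash
python3 - <<'E'
from h import *
c=grab('wrist','14');grab('side','14');goto(626.8,-287.2,138.8,44)
E
```

```text
t 20.02 tcp [ 627.8 -287.7  108. ] jaw 138.81 w 70.3 F [0.9 0.1 0.2] M [ 0.08 -0.12 -0.  ] q [-0.15  0.48 -0.12  0.   -0.97 -0.57]
units tx -0.03 ty 0.02 tz -2.13 roll -0.001
```

View pics/wrist14.png

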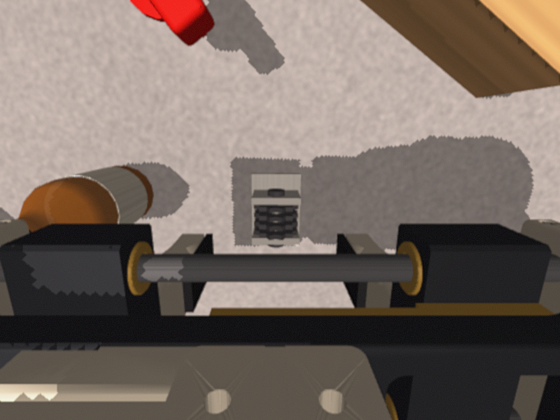

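View pics/side14.png

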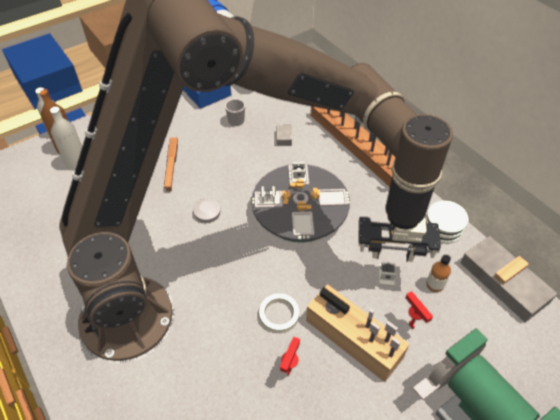

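Request:
servo_tool --increments '[{"tx": -0.03, "ty": 0.02, "tz": -0.6, "roll": 0, "hand": 0.8}, {"tx": 0, "ty": 0, "tz": -0.6, "roll": 0, "hand": 0.8}, {"tx": 0, "ty": 0, "tz": 0, "roll": 0, "hand": 0.8}]'

```text
time: 20.4
ee_pos: [624.5, -286.9, 67.8]
tcp_rot: [-0.413, 0.911, 0.001, -0.002]
ft_force: [-0.0, -0.4, -0.3]
gripper_width: 70.3
```

```bash
python3 - <<'E'
from h import *
c=grab('wrist','15');c=grab('side','15');goto(626.8,-287.2,138.8,44)
cv2.imwrite("pics/s15.png",cv2.resize(cv2.imread("pics/side15.png")[190:310,340:480],None,fx=5,fy=5,interpolation=cv2.INTER_CUBIC))
E
```

```text
t 20.5 tcp [ 625.9 -287.3   69.9] jaw 138.78 w 70.3 F [-0.5 -0.1  0.5] M [ 0.06 -0.11 -0.01] q [-0.15  0.52 -0.15  0.   -0.9  -0.57]
units tx 0.03 ty 0.00 tz -0.86 roll 0.002
```

View pics/s15.png

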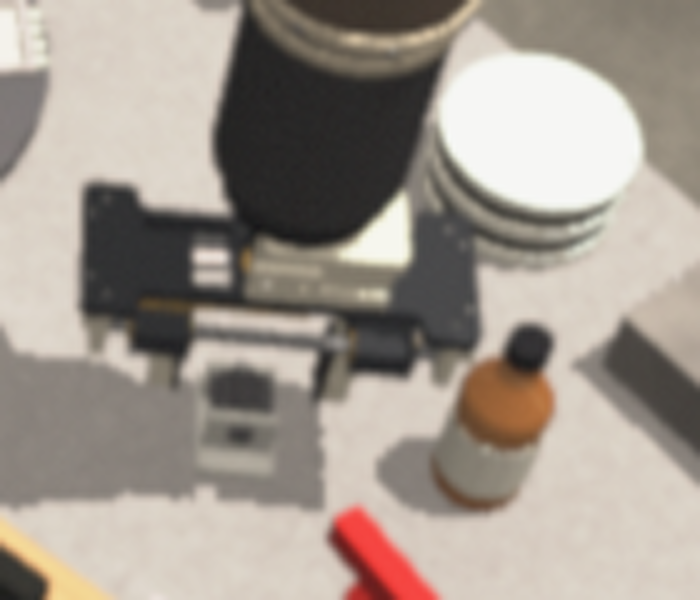

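View pics/wrist15.png

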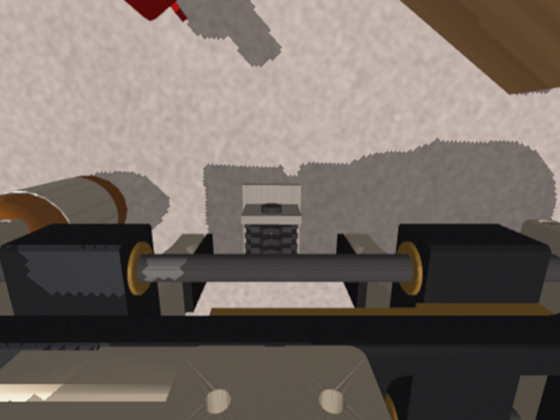

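Request:
servo_tool --increments '[{"tx": 0.02, "ty": 0, "tz": -0.45, "roll": 0, "hand": 0.8}, {"tx": 0, "ty": 0, "tz": -0.41, "roll": 0, "hand": 0.8}, {"tx": 0, "ty": 0, "tz": 0, "roll": 0, "hand": 0.8}, {"tx": 0, "ty": 0, "tz": 0, "roll": 0, "hand": 0.2}, {"tx": 0, "ty": 0, "tz": 0, "roll": 0, "hand": 0.2}, {"tx": 0, "ty": 0, "tz": 0, "roll": 0, "hand": 0.2}, {"tx": 0, "ty": 0, "tz": 0, "roll": 0, "hand": 0.2}, {"tx": 0, "ty": 0, "tz": 0, "roll": 0, "hand": 0.2}, {"tx": 0, "ty": 0, "tz": 0, "roll": 0, "hand": 0.2}]'

```text
time: 21.62
ee_pos: [626.9, -287.3, 44.9]
tcp_rot: [-0.413, 0.911, -0.0, 0.0]
ft_force: [-0.5, 0.7, 2.0]
gripper_width: 35.5
```

```bash
python3 - <<'E'
from h import *
goto(646.1,-23.5,57.4,200)
E
```

```text
t 21.62 tcp [ 626.9 -287.3   44.9] jaw 138.78 w 35.5 F [-0.5  0.7  2. ] M [0.23 0.01 0.01] q [-0.15  0.55 -0.17  0.   -0.85 -0.57]
units tx 0.64 ty 8.79 tz 5.17 roll -8.138
```

Request:
servo_tool --increments '[{"tx": 0, "ty": 0, "tz": 0.5, "roll": 0, "hand": 0.2}, {"tx": 0, "ty": 0, "tz": 1, "roll": 0, "hand": 0.2}, {"tx": 0, "ty": 0, "tz": 1, "roll": 0, "hand": 0.2}, {"tx": 0, "ty": 0, "tz": 1, "roll": 0, "hand": 0.2}, {"tx": 0, "ty": 0, "tz": 1, "roll": 0, "hand": 0.2}, {"tx": 0, "ty": 0, "tz": 1, "roll": 0, "hand": 0.2}, {"tx": 0.2, "ty": 0.7, "tz": 0, "roll": -0.6, "hand": 0.2}, {"tx": 0.3, "ty": 1, "tz": 0, "roll": -0.9, "hand": 0.2}, {"tx": 0.3, "ty": 1, "tz": 0, "roll": -0.9, "hand": 0.2}, {"tx": 0.3, "ty": 1, "tz": 0, "roll": -0.9, "hand": 0.2}]'

```text
time: 22.88
ee_pos: [659.7, -175.3, 210.5]
tcp_rot: [-0.135, 0.991, 0.0, 0.0]
ft_force: [-0.8, -0.3, -0.9]
gripper_width: 35.8
```

Request:
servo_tool --increments '[{"tx": 0.3, "ty": 1, "tz": 0, "roll": -0.9, "hand": 0.2}, {"tx": 0.3, "ty": 1, "tz": 0, "roll": -0.9, "hand": 0.2}, {"tx": 0.3, "ty": 1, "tz": 0, "roll": -0.9, "hand": 0.2}, {"tx": 0.3, "ty": 1, "tz": 0, "roll": -0.9, "hand": 0.2}, {"tx": 0, "ty": 0, "tz": 0, "roll": -0.9, "hand": 0.2}, {"tx": 0, "ty": 0, "tz": 0, "roll": -0.34, "hand": 0.2}, {"tx": 0, "ty": 0, "tz": 0, "roll": 0, "hand": 0.2}, {"tx": 0, "ty": 0, "tz": 0, "roll": 0, "hand": 0.2}]'

```text
time: 23.88
ee_pos: [695.6, -56.4, 210.1]
tcp_rot: [0.28, 0.96, 0.0, 0.0]
ft_force: [0.6, 0.2, -2.3]
gripper_width: 36.0
```

```bash
python3 - <<'E'
from h import *
goto(646.2,-23.4,57.4,130)
c=grab('wrist','16');cv2.imwrite("pics/p4.png",ortho(c,63,586,706,-83,37,4))
t=grab('top','16')
E
```

```text
t 23.88 tcp [695.6 -56.4 210.1] jaw 57.44 w 36.0 F [ 0.6  0.2 -2.3] M [-0.01 -0.12  0.08] q [ 0.2   0.42  0.02 -0.   -1.18 -2.34]
units tx -1.65 ty 1.10 tz -2.67 roll -0.004
```

View pics/wrist16.png

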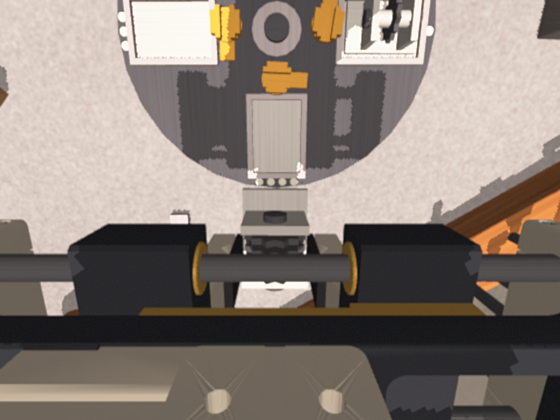

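View pics/p4.png

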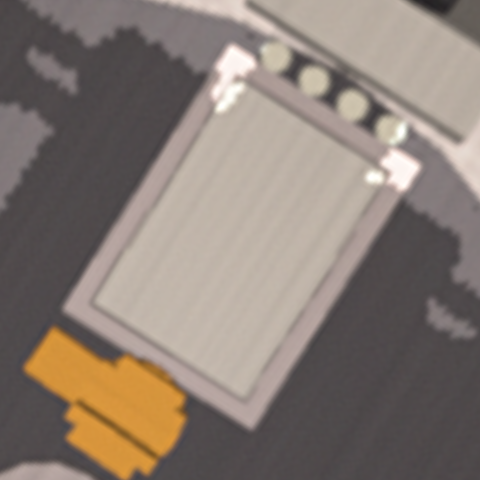

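Request:
servo_tool --increments '[{"tx": -0.82, "ty": 0.55, "tz": 0, "roll": 0, "hand": 0.2}, {"tx": -0.82, "ty": 0.55, "tz": 0, "roll": 0, "hand": 0.2}, {"tx": 0, "ty": 0, "tz": -1, "roll": 0, "hand": 0.2}, {"tx": 0, "ty": 0, "tz": -1, "roll": 0, "hand": 0.2}, {"tx": 0, "ty": 0, "tz": -0.67, "roll": 0, "hand": 0.2}, {"tx": 0, "ty": 0, "tz": 0, "roll": 0, "hand": 0.2}, {"tx": 0, "ty": 0, "tz": 0, "roll": 0, "hand": 0.2}]'

```text
time: 24.85
ee_pos: [647.2, -23.3, 130.6]
tcp_rot: [0.281, 0.96, 0.0, 0.001]
ft_force: [-0.5, 1.0, -1.1]
gripper_width: 35.7
```

```bash
python3 - <<'E'
from h import *
goto(646.5,-23.5,57.4,102)
c=grab('wrist','17')
E
```

```text
t 24.85 tcp [647.2 -23.3 130.6] jaw 57.39 w 35.7 F [-0.5  1.  -1.1] M [-0.01 -0.2  -0.05] q [ 0.26  0.4  -0.2   0.   -0.97 -2.41]
units tx -0.02 ty -0.01 tz -0.95 roll 0.001
```

View pics/wrist17.png

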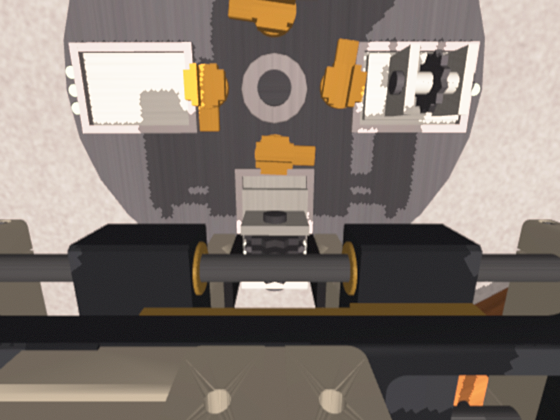

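Request:
servo_tool --increments '[{"tx": -0.02, "ty": -0.01, "tz": -0.4, "roll": 0, "hand": 0.2}, {"tx": 0, "ty": 0, "tz": -0.3, "roll": 0, "hand": 0.2}, {"tx": 0, "ty": 0, "tz": -0.24, "roll": 0, "hand": 0.2}, {"tx": 0, "ty": 0, "tz": 0, "roll": 0, "hand": 0.2}, {"tx": 0, "ty": 0, "tz": 0, "roll": 0, "hand": 0.2}]'

```text
time: 25.52
ee_pos: [645.9, -23.7, 101.5]
tcp_rot: [0.281, 0.96, -0.0, 0.0]
ft_force: [-1.8, -0.1, 3.7]
gripper_width: 35.8
```

```bash
python3 - <<'E'
from h import *
goto(646.5,-23.5,57.4,102)
c=grab('wrist','18')
E
```

```text
t 25.52 tcp [645.9 -23.7 101.5] jaw 57.38 w 35.8 F [-1.8 -0.1  3.7] M [-0.21  0.42 -0.02] q [ 0.26  0.43 -0.23  0.   -0.91 -2.41]
units tx 0.02 ty 0.01 tz 0.02 roll 0.002
```

View pics/wrist18.png

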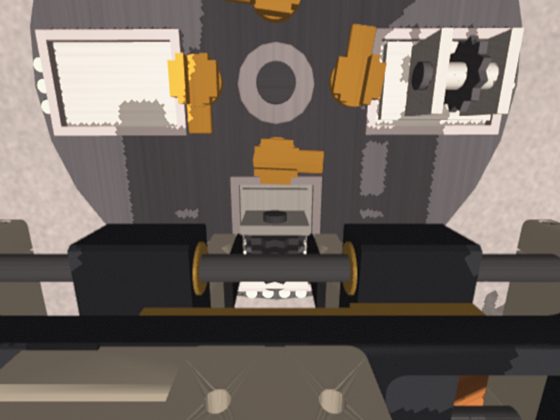

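Request:
servo_tool --increments '[{"tx": 0, "ty": 0, "tz": 0, "roll": 0, "hand": 0.65}, {"tx": 0, "ty": 0, "tz": 0, "roll": 0, "hand": 0.65}, {"tx": 0, "ty": 0, "tz": 0, "roll": 0, "hand": 0.65}, {"tx": 0, "ty": 0, "tz": 1, "roll": 0, "hand": 0.65}, {"tx": 0, "ty": 0, "tz": 1, "roll": 0, "hand": 0.65}, {"tx": 0, "ty": 0, "tz": 1, "roll": 0, "hand": 0.65}, {"tx": 0, "ty": 0, "tz": 1, "roll": 0.5, "hand": 0.65}, {"tx": -0.5, "ty": -0.5, "tz": 0, "roll": 0.9, "hand": 0.65}, {"tx": -0.8, "ty": -0.8, "tz": 0, "roll": 0.9, "hand": 0.65}, {"tx": -0.8, "ty": -0.8, "tz": 0, "roll": 0.9, "hand": 0.65}]'

```text
time: 26.82
ee_pos: [582.2, -87.0, 221.3]
tcp_rot: [0.003, 1.0, 0.0, 0.0]
ft_force: [-0.8, -1.1, -1.3]
gripper_width: 57.2
```

Request:
servo_tool --increments '[{"tx": -0.8, "ty": -0.8, "tz": 0, "roll": 1, "hand": 0.65}, {"tx": -0.8, "ty": -0.8, "tz": 0, "roll": 1, "hand": 0.65}, {"tx": -0.8, "ty": -0.8, "tz": 0, "roll": 1, "hand": 0.65}, {"tx": -0.8, "ty": -0.8, "tz": 0, "roll": 1, "hand": 0.65}, {"tx": -0.8, "ty": -0.9, "tz": 0, "roll": 1, "hand": 0.65}, {"tx": -0.8, "ty": -0.9, "tz": 0, "roll": 1, "hand": 0.65}, {"tx": -0.9, "ty": -1, "tz": 0, "roll": 1, "hand": 0.65}, {"tx": 0, "ty": 0, "tz": 0, "roll": 1, "hand": 0.65}, {"tx": 0, "ty": 0, "tz": 0, "roll": 1, "hand": 0.65}, {"tx": 0, "ty": 0, "tz": 0, "roll": 1, "hand": 0.65}]'

```text
time: 28.08
ee_pos: [411.8, -266.7, 221.5]
tcp_rot: [0.764, -0.645, 0.0, -0.0]
ft_force: [-0.3, 0.3, 0.0]
gripper_width: 56.9
```

```bash
python3 - <<'E'
from h import *
goto(411,-269,14,215)
E
```

```text
t 28.07 tcp [ 411.8 -266.7  221.5] jaw 9.68 w 56.9 F [-0.3  0.3  0. ] M [ 0.06 -0.01  0.07] q [-0.17  0.07 -0.42 -0.   -1.08  0.34]
units tx -0.03 ty -0.08 tz -0.22 roll 0.432
```

Request:
servo_tool --increments '[{"tx": 0, "ty": 0, "tz": 0, "roll": 0.43, "hand": 0.65}, {"tx": 0, "ty": 0, "tz": 0, "roll": 0, "hand": 0.65}, {"tx": 0, "ty": 0, "tz": 0, "roll": 0, "hand": 0.65}]'

```text
time: 28.45
ee_pos: [411.9, -266.5, 221.4]
tcp_rot: [0.786, -0.619, 0.0, -0.0]
ft_force: [0.1, 0.3, -1.2]
gripper_width: 57.1
```

```bash
cat >> h.py <<'E'
def bar(c,x,y,z0,z1,r=60):
    P=pts(c);m=(np.hypot(P[...,0]-x,P[...,1]-y)<r)&(P[...,2]>z0)&(P[...,2]<z1)&(c["range_z"]>0)
    N,lab,stt,ce=cv2.connectedComponentsWithStats(m.astype(np.uint8));i=1+np.argmax(stt[1:,4]);q=P[lab==i]
    (cx,cy),(w,h),a=cv2.minAreaRect(q[:,:2].astype(np.float32))
    print("bar n",len(q),"c",round(cx,1),round(cy,1),"size",round(w,1),round(h,1),"long deg",round((a if w>h else a+90)%180,1),"z",np.median(q[:,2]).round(1))
E
python3 - <<'E'
from h import *
goto(421,-308.5,14,106)
c=grab('wrist','19');bar(c,421,-308,113,130)
t=grab('top','19');cart(t,491,73,57);cart(t,619,101,57);cart(t,646.5,-26,57)
E
```

```text
t 28.45 tcp [ 411.9 -266.5  221.4] jaw 13.57 w 57.1 F [ 0.1  0.3 -1.2] M [ 0.07  0.03 -0.05] q [-0.17  0.07 -0.42 -0.   -1.08  0.41]
units tx 0.30 ty -1.40 tz -3.85 roll 0.043
bar n 2116 c 421.5 -309.4 size 17.7 78.8 long deg 104.1 z 121.3
cart n 670 c 497.9 68.7 size 56.1 93.0 long axis deg 147.7
cart n 647 c 614.2 94.8 size 92.6 57.4 long axis deg 56.5
cart n 620 c 640.2 -21.9 size 56.0 93.8 long axis deg 147.5
```

View pics/wrist19.png

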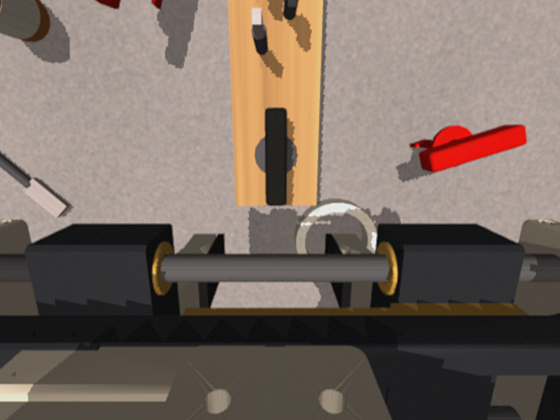

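View pics/top19.png

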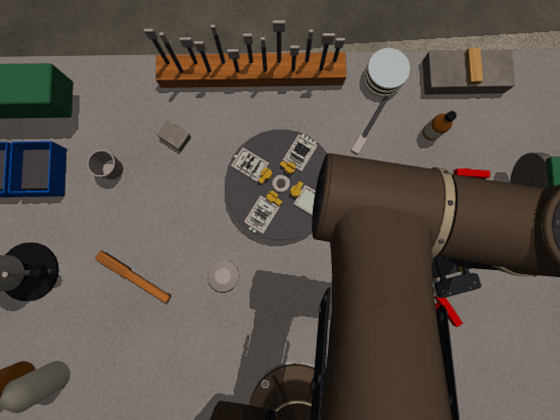

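Request:
servo_tool --increments '[{"tx": 0.16, "ty": -0.71, "tz": 0, "roll": 0.05, "hand": 0.6}, {"tx": 0.16, "ty": -0.71, "tz": 0, "roll": 0, "hand": 0.6}, {"tx": 0, "ty": 0, "tz": -1, "roll": 0, "hand": 0.6}, {"tx": 0, "ty": 0, "tz": -1, "roll": 0, "hand": 0.6}, {"tx": 0, "ty": 0, "tz": -1, "roll": 0, "hand": 0.6}, {"tx": 0, "ty": 0, "tz": -0.5, "roll": 0, "hand": 0.6}, {"tx": 0, "ty": 0, "tz": -0.35, "roll": 0, "hand": 0.6}, {"tx": 0, "ty": 0, "tz": 0, "roll": 0, "hand": 0.6}, {"tx": 0, "ty": 0, "tz": 0, "roll": 0, "hand": 0.6}]'

```text
time: 29.68
ee_pos: [422.2, -309.4, 106.7]
tcp_rot: [0.789, -0.614, 0.001, -0.0]
ft_force: [0.8, 0.7, -0.3]
gripper_width: 52.4
```

```bash
python3 - <<'E'
from h import *
goto(421.5,-309.4,14.1,106)
E
```

```text
t 29.68 tcp [ 422.2 -309.4  106.7] jaw 14.19 w 52.4 F [ 0.8  0.7 -0.3] M [ 0.06 -0.02 -0.04] q [-0.26  0.25 -0.5   0.   -0.82  0.5 ]
units tx -0.02 ty -0.00 tz -0.02 roll -0.009
```

Request:
servo_tool --increments '[{"tx": 0, "ty": 0, "tz": 0, "roll": 0, "hand": 0}, {"tx": 0, "ty": 0, "tz": 0, "roll": 0, "hand": 0}, {"tx": 0, "ty": 0, "tz": 0, "roll": 0, "hand": 0}, {"tx": 0, "ty": 0, "tz": 0, "roll": 0, "hand": 0}, {"tx": 0, "ty": 0, "tz": 0, "roll": 0, "hand": 0}, {"tx": 0, "ty": 0, "tz": 0, "roll": 0, "hand": 0}]'

```text
time: 30.42
ee_pos: [421.5, -309.2, 105.9]
tcp_rot: [0.789, -0.614, -0.0, 0.0]
ft_force: [-0.8, 0.6, 0.8]
gripper_width: 17.9
```

```bash
python3 - <<'E'
from h import *
st();c=grab('wrist','20')
E
```

```text
t 30.43 tcp [ 421.5 -309.2  105.9] jaw 14.18 w 17.9 F [-0.8  0.6  0.8] M [ 0.2   0.06 -0.01] q [-0.26  0.25 -0.5   0.   -0.82  0.5 ]
```

View pics/wrist20.png

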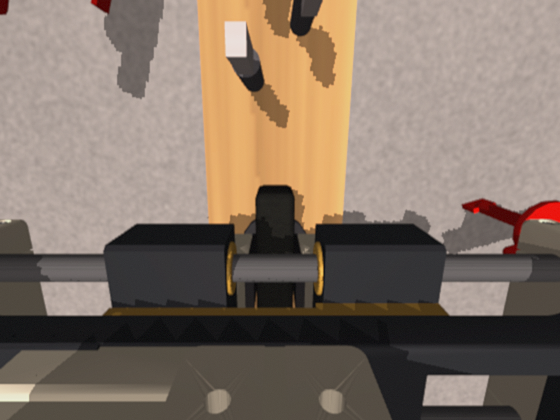

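```bash
python3 - <<'E'
from h import *
C=np.array([568.7,26.2])
out=[]
for f,a in(("wrist9",57.4),("wrist9",147.4),("wrist16",-32.6)):
    p=C+42*np.array([np.cos(np.radians(a)),np.sin(np.radians(a))]);c=load(f)
    o=ortho(c,83,p[0]-30,p[0]+30,p[1]-30,p[1]+30,6)
    cv2.drawMarker(o,(180,180),(255,0,0),0,12,1);cv2.circle(o,(180,180),78,(0,255,0),1)
    hsv=cv2.cvtColor(o,cv2.COLOR_BGR2HSV);print(p.round(1))
    out.append(o[:,:265] if 0 else cv2.resize(o,(266,266)))
cv2.imwrite("pics/clamps.png",np.hstack(out))
E
```

```text
[591.3  61.6]
[533.3  48.8]
[604.1   3.6]
```

View pics/clamps.png

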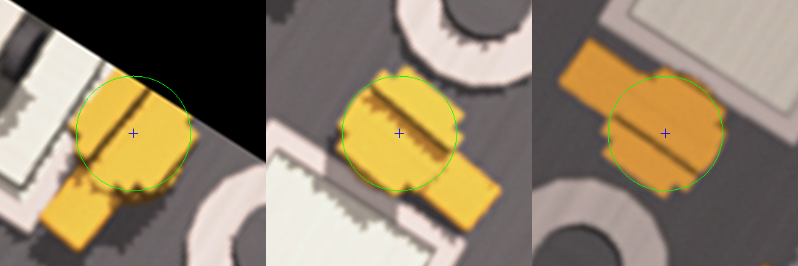

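Request:
servo_tool --increments '[{"tx": 0, "ty": 0, "tz": 0.5, "roll": 0, "hand": 0}, {"tx": 0, "ty": 0, "tz": 1, "roll": 0, "hand": 0}, {"tx": 0, "ty": 0, "tz": 1, "roll": 0, "hand": 0}, {"tx": 0, "ty": 0, "tz": 1, "roll": 0, "hand": 0}, {"tx": 0, "ty": 0, "tz": 1, "roll": 0, "hand": 0}, {"tx": 0, "ty": 0, "tz": 0.5, "roll": 0, "hand": 0}]'

```text
time: 31.22
ee_pos: [421.9, -309.3, 258.2]
tcp_rot: [0.789, -0.614, 0.001, -0.0]
ft_force: [0.2, 0.0, -2.0]
gripper_width: 17.9
```

Request:
servo_tool --increments '[{"tx": 0.25, "ty": 0.6, "tz": 0, "roll": 0, "hand": 0}, {"tx": 0.45, "ty": 0.95, "tz": 0, "roll": 0.3, "hand": 0}, {"tx": 0.45, "ty": 1, "tz": 0, "roll": 0.4, "hand": 0}, {"tx": 0.45, "ty": 1, "tz": 0, "roll": 0.4, "hand": 0}, {"tx": 0.45, "ty": 1, "tz": 0, "roll": 0.4, "hand": 0}, {"tx": 0.45, "ty": 1, "tz": 0, "roll": 0.4, "hand": 0}, {"tx": 0.45, "ty": 1, "tz": 0, "roll": 0.4, "hand": 0}, {"tx": 0.45, "ty": 1, "tz": 0, "roll": 0.4, "hand": 0}, {"tx": 0.45, "ty": 1, "tz": 0, "roll": 0.4, "hand": 0}, {"tx": 0.45, "ty": 1, "tz": 0, "roll": 0.4, "hand": 0}]'

```text
time: 32.48
ee_pos: [550.5, -21.6, 255.5]
tcp_rot: [0.938, -0.348, -0.0, 0.0]
ft_force: [0.2, 0.5, -1.2]
gripper_width: 17.9
```

Request:
servo_tool --increments '[{"tx": 0.45, "ty": 1, "tz": 0, "roll": 0.18, "hand": 0}, {"tx": 0.45, "ty": 1, "tz": 0, "roll": 0, "hand": 0}, {"tx": 0.45, "ty": 0.8, "tz": 0, "roll": 0, "hand": 0}, {"tx": 0.44, "ty": 0, "tz": 0, "roll": 0, "hand": 0}, {"tx": 0, "ty": 0, "tz": -1, "roll": 0, "hand": 0}, {"tx": 0, "ty": 0, "tz": -0.5, "roll": 0, "hand": 0}, {"tx": 0, "ty": 0, "tz": 0, "roll": 0, "hand": 0}, {"tx": 0, "ty": 0, "tz": 0, "roll": 0, "hand": 0}]'

```text
time: 33.48
ee_pos: [604.8, 61.1, 211.8]
tcp_rot: [0.943, -0.334, 0.001, -0.0]
ft_force: [1.2, -0.6, -1.8]
gripper_width: 17.9
```

```bash
python3 - <<'E'
from h import *
goto(591.3,61.6,51,193);c=grab('wrist','21')
E
```

```text
t 33.48 tcp [604.8  61.1 211.8] jaw 50.97 w 17.9 F [ 1.2 -0.6 -1.8] M [ 0.   -0.02  0.06] q [ 0.42  0.27 -0.19  0.   -1.11  0.47]
units tx -0.45 ty 0.02 tz -0.63 roll 0.003
```

View pics/wrist21.png

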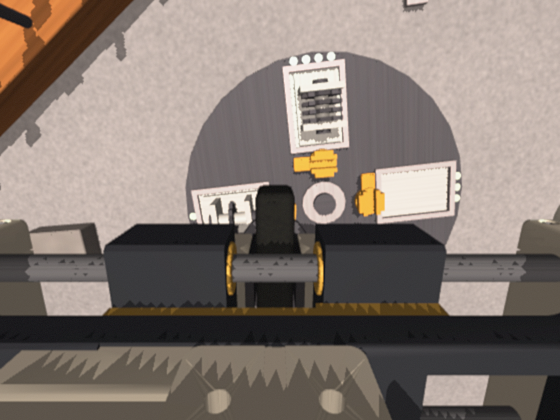

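Request:
servo_tool --increments '[{"tx": -0.45, "ty": 0.02, "tz": 0, "roll": 0, "hand": 0}, {"tx": 0, "ty": 0, "tz": -0.6, "roll": 0, "hand": 0}, {"tx": 0, "ty": 0, "tz": 0, "roll": 0, "hand": 0}, {"tx": 0, "ty": 0, "tz": 0, "roll": 0, "hand": 0}]'

```text
time: 34.02
ee_pos: [590.9, 62.1, 193.8]
tcp_rot: [0.943, -0.334, 0.0, -0.0]
ft_force: [1.0, 0.5, -1.3]
gripper_width: 17.8
```

```bash
python3 - <<'E'
from h import *
goto(591.3,61.6,51,173);c=grab('side','22')
cv2.imwrite("pics/s22.png",cv2.resize(cv2.imread("pics/side22.png")[110:230,240:380],None,fx=5,fy=5,interpolation=cv2.INTER_CUBIC))
E
```

```text
t 34.02 tcp [590.9  62.1 193.8] jaw 50.99 w 17.8 F [ 1.   0.5 -1.3] M [ 0.04  0.04 -0.01] q [ 0.43  0.26 -0.24  0.   -1.06  0.46]
units tx 0.01 ty -0.02 tz -0.69 roll 0.001
```

View pics/s22.png

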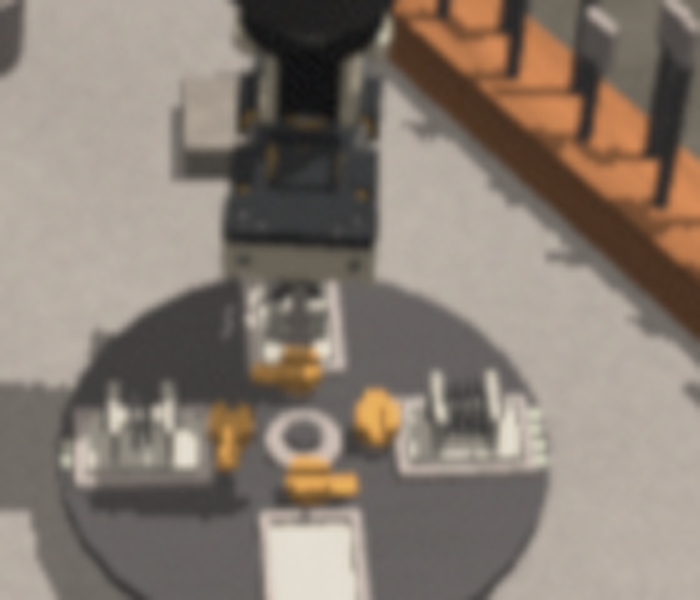

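```bash
python3 - <<'E'
from h import *
c=load('side22')
for z in(83,96,166,193,240):
    p=proj(c,[[591,62,z]])[0];print(z,p.round(),((p-[240,110])*5).round())
    u,v=p.round().astype(int)
P=pts(c)
for v in range(120,200,4): print(v,[P[v,u].round().astype(int).tolist() for u in (292,300)])
E
```

```text
83 [300. 182.] [299. 358.]
96 [300. 179.] [299. 343.]
166 [301. 162.] [303. 258.]
193 [301. 155.] [304. 224.]
240 [301. 142.] [307. 161.]
120 [[609, 130, 260], [564, 37, 350]]
124 [[572, 80, 302], [580, 57, 314]]
128 [[565, 71, 298], [580, 57, 301]]
132 [[560, 63, 293], [579, 54, 290]]
136 [[556, 57, 286], [575, 49, 282]]
140 [[550, 49, 281], [576, 49, 267]]
144 [[540, 36, 283], [567, 36, 267]]
148 [[531, 23, 284], [545, 8, 287]]
152 [[521, 9, 287], [537, -2, 287]]
156 [[513, -2, 287], [531, -11, 283]]
160 [[515, 0, 269], [533, -10, 267]]
164 [[521, 7, 245], [537, -5, 246]]
168 [[616, 135, 61], [587, 59, 146]]
172 [[603, 117, 68], [589, 61, 126]]
176 [[593, 103, 69], [587, 57, 114]]
180 [[588, 96, 61], [594, 65, 85]]
184 [[574, 76, 71], [585, 53, 85]]
188 [[572, 74, 56], [587, 54, 65]]
192 [[561, 58, 61], [578, 43, 64]]
196 [[553, 48, 58], [566, 26, 71]]
```

View pics/side22.png

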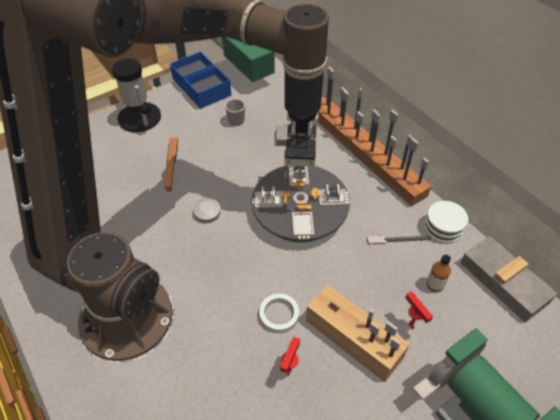

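Request:
servo_tool --increments '[{"tx": 0.01, "ty": -0.01, "tz": -0.3, "roll": 0, "hand": 0}, {"tx": 0, "ty": 0, "tz": -0.1, "roll": 0, "hand": 0}, {"tx": 0, "ty": 0, "tz": -0.1, "roll": 0, "hand": 0}, {"tx": 0, "ty": 0, "tz": 0, "roll": 0, "hand": 0}]'

```text
time: 34.58
ee_pos: [590.9, 61.6, 177.5]
tcp_rot: [0.943, -0.334, -0.0, 0.0]
ft_force: [0.3, 0.2, -1.3]
gripper_width: 17.7
```

```bash
python3 - <<'E'
from h import *
goto(591.3,61.6,51,174.5)
E
```

```text
t 34.58 tcp [590.9  61.6 177.5] jaw 50.97 w 17.7 F [ 0.3  0.2 -1.3] M [ 0.04 -0.02  0.01] q [ 0.43  0.28 -0.26 -0.   -1.03  0.46]
units tx 0.01 ty 0.00 tz -0.10 roll 0.003
```

Request:
servo_tool --increments '[{"tx": 0.01, "ty": 0, "tz": -0.1, "roll": 0, "hand": 0}, {"tx": 0, "ty": 0, "tz": 0, "roll": -0.5, "hand": 0}, {"tx": 0, "ty": 0, "tz": 0, "roll": -0.5, "hand": 0}, {"tx": 0, "ty": 0, "tz": 0, "roll": -0.5, "hand": 0}, {"tx": 0, "ty": 0, "tz": 0, "roll": -0.5, "hand": 0}, {"tx": 0, "ty": 0, "tz": 0, "roll": -0.5, "hand": 0}, {"tx": 0, "ty": 0, "tz": 0, "roll": 0, "hand": 0}]'

```text
time: 35.45
ee_pos: [591.5, 61.7, 174.9]
tcp_rot: [0.848, -0.53, 0.0, -0.0]
ft_force: [-0.2, 0.8, -2.8]
gripper_width: 18.3
```

```bash
python3 - <<'E'
from h import *
goto(591.3,61.6,-45,174.5);grab('side','23')
cv2.imwrite("pics/s23.png",cv2.resize(cv2.imread("pics/side23.png")[140:230,240:360],None,fx=6,fy=6,interpolation=cv2.INTER_CUBIC))
E
```

```text
t 35.45 tcp [591.5  61.7 174.9] jaw 26.01 w 18.3 F [-0.2  0.8 -2.8] M [ 0.12 -0.22  0.12] q [ 0.43  0.28 -0.27  0.   -1.02  0.02]
units tx -0.01 ty -0.00 tz -0.01 roll -7.101
```

View pics/s23.png

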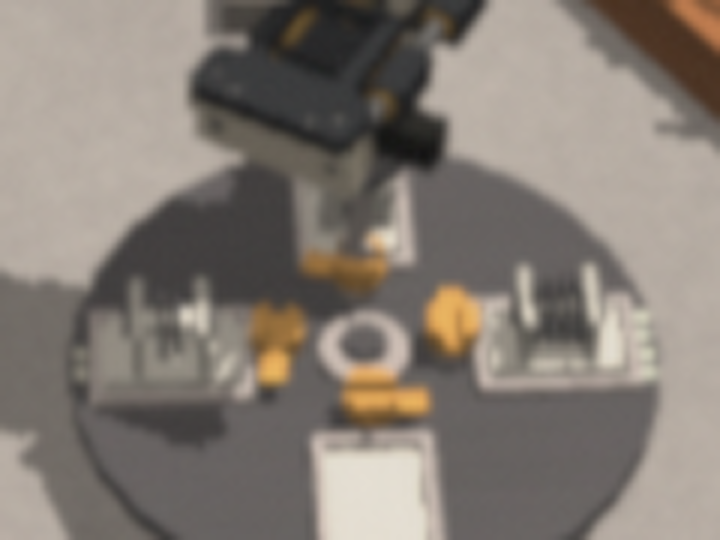

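Request:
servo_tool --increments '[{"tx": 0, "ty": 0, "tz": 0, "roll": -0.6, "hand": 0}, {"tx": 0, "ty": 0, "tz": 0, "roll": -0.6, "hand": 0}, {"tx": 0, "ty": 0, "tz": 0, "roll": -0.6, "hand": 0}, {"tx": 0, "ty": 0, "tz": 0, "roll": -0.6, "hand": 0}, {"tx": 0, "ty": 0, "tz": 0, "roll": -0.6, "hand": 0}, {"tx": 0, "ty": 0, "tz": 0, "roll": -0.6, "hand": 0}, {"tx": 0, "ty": 0, "tz": 0, "roll": -0.6, "hand": 0}, {"tx": 0, "ty": 0, "tz": 0, "roll": -0.6, "hand": 0}, {"tx": 0, "ty": 0, "tz": 0, "roll": 0, "hand": 0}]'

```text
time: 36.62
ee_pos: [591.5, 61.7, 174.9]
tcp_rot: [-0.56, 0.829, -0.0, 0.0]
ft_force: [1.1, 0.1, -2.4]
gripper_width: 17.8
```

```bash
python3 - <<'E'
from h import *
goto(591.3,61.6,-45,174.5);grab('side','24')
cv2.imwrite("pics/s24.png",cv2.resize(cv2.imread("pics/side24.png")[140:230,240:360],None,fx=6,fy=6,interpolation=cv2.INTER_CUBIC))
E
```

```text
t 36.62 tcp [591.5  61.7 174.9] jaw 158.11 w 17.8 F [ 1.1  0.1 -2.4] M [ 0.19 -0.59  0.09] q [ 0.43  0.28 -0.27  0.   -1.02 -0.81]
units tx -0.01 ty -0.00 tz -0.01 roll -2.311
```

View pics/s24.png

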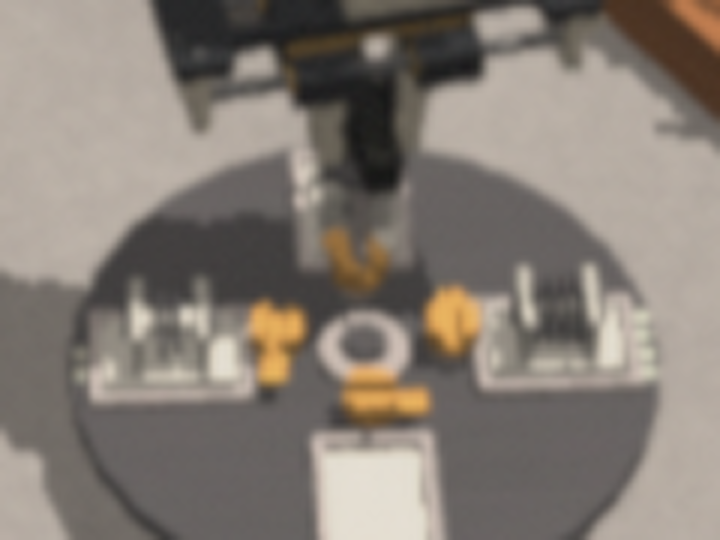

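Request:
servo_tool --increments '[{"tx": 0, "ty": 0, "tz": 0, "roll": -0.5, "hand": 0}, {"tx": 0, "ty": 0, "tz": 0, "roll": -0.5, "hand": 0}, {"tx": 0, "ty": 0, "tz": 0, "roll": -0.5, "hand": 0}, {"tx": 0, "ty": 0, "tz": 0, "roll": -0.5, "hand": 0}, {"tx": 0, "ty": 0, "tz": 0, "roll": 0, "hand": 0}]'

```text
time: 37.3
ee_pos: [591.5, 61.7, 174.9]
tcp_rot: [-0.408, 0.913, -0.0, 0.0]
ft_force: [2.5, 0.2, -2.5]
gripper_width: 17.5
```

```bash
python3 - <<'E'
from h import *
goto(591.3,61.6,-45,174.5)
E
```

```text
t 37.3 tcp [591.5  61.7 174.9] jaw 138.15 w 17.5 F [ 2.5  0.2 -2.5] M [ 0.16 -0.81  0.11] q [ 0.43  0.28 -0.27  0.   -1.02 -1.16]
units tx -0.01 ty -0.00 tz -0.01 roll -0.315
```

Request:
servo_tool --increments '[{"tx": 0, "ty": 0, "tz": 0, "roll": -0.25, "hand": 0}, {"tx": 0, "ty": 0, "tz": 0, "roll": -0.25, "hand": 0}, {"tx": 0, "ty": 0, "tz": 0, "roll": 0, "hand": 0}]'

```text
time: 37.67
ee_pos: [591.5, 61.7, 174.9]
tcp_rot: [-0.368, 0.93, -0.0, 0.0]
ft_force: [1.8, 1.0, -2.9]
gripper_width: 17.7
```

```bash
python3 - <<'E'
from h import *
goto(591.3,61.6,-45,174.5)
E
```

```text
t 37.67 tcp [591.5  61.7 174.9] jaw 133.17 w 17.7 F [ 1.8  1.  -2.9] M [ 0.21 -0.93  0.12] q [ 0.43  0.28 -0.27  0.   -1.02 -1.25]
units tx -0.01 ty -0.00 tz -0.01 roll 0.183
```

Request:
servo_tool --increments '[{"tx": 0, "ty": 0, "tz": 0, "roll": -0.25, "hand": 0}, {"tx": 0, "ty": 0, "tz": 0, "roll": -0.25, "hand": 0}, {"tx": 0, "ty": 0, "tz": 0, "roll": 0, "hand": 0}]'

```text
time: 38.05
ee_pos: [591.5, 61.7, 174.9]
tcp_rot: [-0.327, 0.945, -0.0, 0.0]
ft_force: [1.6, 0.2, -2.8]
gripper_width: 18.1
```

```bash
python3 - <<'E'
from h import *
goto(591.3,61.6,-45,174.5);c=grab('wrist','25');grab('side','25')
cv2.imwrite("pics/s25.png",cv2.resize(cv2.imread("pics/side25.png")[140:230,240:360],None,fx=6,fy=6,interpolation=cv2.INTER_CUBIC))
E
```

```text
t 38.05 tcp [591.5  61.7 174.9] jaw 128.14 w 18.1 F [ 1.6  0.2 -2.8] M [ 0.14 -0.98  0.15] q [ 0.43  0.28 -0.27  0.   -1.02 -1.34]
units tx -0.01 ty -0.00 tz -0.01 roll 0.686
```

View pics/s25.png

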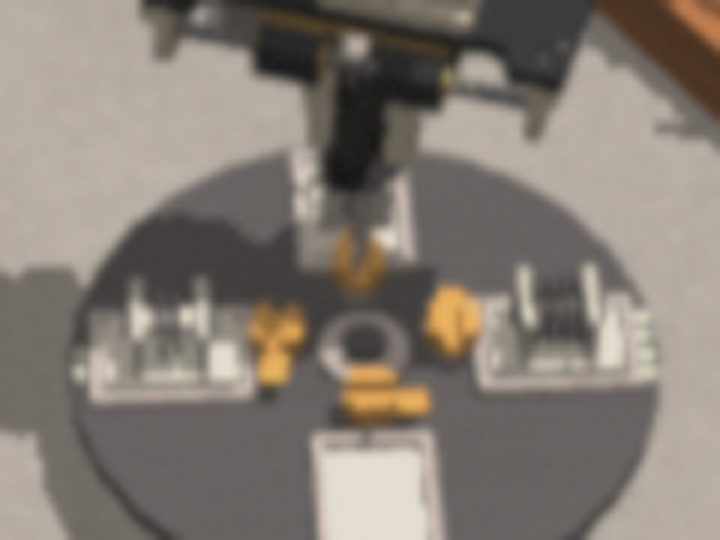

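View pics/wrist25.png

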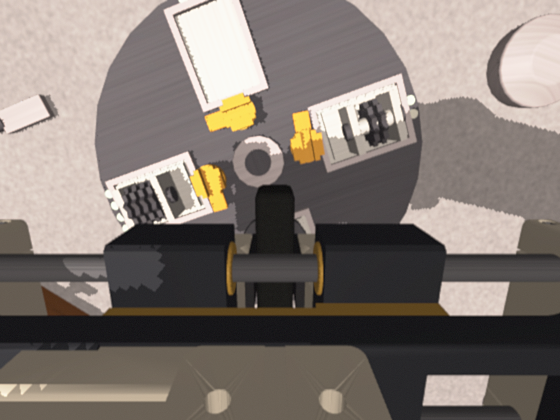

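Request:
servo_tool --increments '[{"tx": 0, "ty": 0, "tz": 0, "roll": -0.25, "hand": 0}, {"tx": 0, "ty": 0, "tz": 0, "roll": -0.25, "hand": 0}, {"tx": 0, "ty": 0, "tz": 0, "roll": 0, "hand": 0}]'

```text
time: 38.52
ee_pos: [591.3, 61.5, 174.9]
tcp_rot: [-0.285, 0.959, -0.0, -0.0]
ft_force: [1.9, 0.2, -2.3]
gripper_width: 17.7
```

```bash
python3 - <<'E'
from h import *
st()
E
```

```text
t 38.52 tcp [591.3  61.5 174.9] jaw 123.09 w 17.7 F [ 1.9  0.2 -2.3] M [-0.15 -0.92  0.37] q [ 0.43  0.28 -0.27  0.   -1.02 -1.43]
```

Request:
servo_tool --increments '[{"tx": 0, "ty": 0, "tz": 0, "roll": -0.25, "hand": 0}, {"tx": 0, "ty": 0, "tz": 0, "roll": -0.25, "hand": 0}, {"tx": 0, "ty": 0, "tz": 0, "roll": 0, "hand": 0}]'

```text
time: 38.9
ee_pos: [591.2, 61.5, 174.9]
tcp_rot: [-0.243, 0.97, -0.0, -0.0]
ft_force: [0.5, -0.0, -2.0]
gripper_width: 18.1
```

```bash
python3 - <<'E'
from h import *
st()
E
```

```text
t 38.9 tcp [591.2  61.5 174.9] jaw 118.12 w 18.1 F [ 0.5 -0.  -2. ] M [-0.08 -0.69  0.78] q [ 0.43  0.28 -0.27  0.   -1.02 -1.51]
```

Request:
servo_tool --increments '[{"tx": 0, "ty": 0, "tz": 0, "roll": 0.6, "hand": 0}, {"tx": 0, "ty": 0, "tz": 0, "roll": 0.6, "hand": 0}, {"tx": 0, "ty": 0, "tz": 0, "roll": 0.6, "hand": 0}, {"tx": 0, "ty": 0, "tz": 0, "roll": 0.3, "hand": 0}, {"tx": 0, "ty": 0, "tz": 0, "roll": 0, "hand": 0}]'

```text
time: 39.52
ee_pos: [590.9, 61.5, 174.8]
tcp_rot: [-0.415, 0.91, 0.0, -0.0]
ft_force: [-0.6, 0.7, -2.1]
gripper_width: 17.8
```

```bash
python3 - <<'E'
from h import *
st()
E
```

```text
t 39.52 tcp [590.9  61.5 174.8] jaw 139.01 w 17.8 F [-0.6  0.7 -2.1] M [ 0.11 -0.09  0.03] q [ 0.43  0.28 -0.27 -0.   -1.02 -1.15]
```

Request:
servo_tool --increments '[{"tx": 0, "ty": 0, "tz": 0.5, "roll": 0, "hand": 0}, {"tx": 0, "ty": 0, "tz": 1, "roll": 0, "hand": 0}, {"tx": 0, "ty": 0, "tz": 1, "roll": 0, "hand": 0}, {"tx": -0.4, "ty": 0, "tz": 0.4, "roll": 0.9, "hand": 0}, {"tx": -0.5, "ty": -0.1, "tz": 0, "roll": 1, "hand": 0}, {"tx": -0.5, "ty": -0.1, "tz": 0, "roll": 1, "hand": 0}, {"tx": -0.5, "ty": -0.22, "tz": 0, "roll": 1, "hand": 0}, {"tx": 0, "ty": 0, "tz": 0, "roll": 1, "hand": 0}, {"tx": 0, "ty": 0, "tz": 0, "roll": 1, "hand": 0}, {"tx": 0, "ty": 0, "tz": 0, "roll": 1, "hand": 0}]'

```text
time: 40.78
ee_pos: [534.2, 49.0, 263.1]
tcp_rot: [0.858, -0.513, 0.0, -0.0]
ft_force: [0.4, 0.1, -1.1]
gripper_width: 18.1
```

Request:
servo_tool --increments '[{"tx": 0, "ty": 0, "tz": 0, "roll": 1, "hand": 0}, {"tx": 0, "ty": 0, "tz": 0, "roll": 1, "hand": 0}, {"tx": 0, "ty": 0, "tz": 0, "roll": 1, "hand": 0}, {"tx": 0, "ty": 0, "tz": 0, "roll": 1, "hand": 0}, {"tx": 0, "ty": 0, "tz": 0, "roll": 1, "hand": 0}, {"tx": 0, "ty": 0, "tz": 0, "roll": 1, "hand": 0}, {"tx": 0, "ty": 0, "tz": 0, "roll": 1, "hand": 0}, {"tx": 0, "ty": 0, "tz": 0, "roll": 1, "hand": 0}, {"tx": 0, "ty": 0, "tz": 0, "roll": 1, "hand": 0}, {"tx": 0, "ty": 0, "tz": 0, "roll": 0, "hand": 0}]'

```text
time: 42.02
ee_pos: [534.3, 49.1, 262.8]
tcp_rot: [0.971, 0.241, 0.0, -0.0]
ft_force: [0.3, 0.7, -1.0]
gripper_width: 17.7
```

```bash
python3 - <<'E'
from h import *
goto(533.3,48.8,140.4,193);c=grab('wrist','26');grab('side','26')
cv2.imwrite("pics/s26.png",cv2.resize(cv2.imread("pics/side26.png")[110:230,240:380],None,fx=5,fy=5,interpolation=cv2.INTER_CUBIC))
E
```

```text
t 42.02 tcp [534.3  49.1 262.8] jaw 117.89 w 17.7 F [ 0.3  0.7 -1. ] M [-0.1  -0.05  0.02] q [ 0.46  0.12 -0.26 -0.   -1.19  1.6 ]
units tx -0.03 ty -0.01 tz -2.33 roll 2.251
```

View pics/wrist26.png

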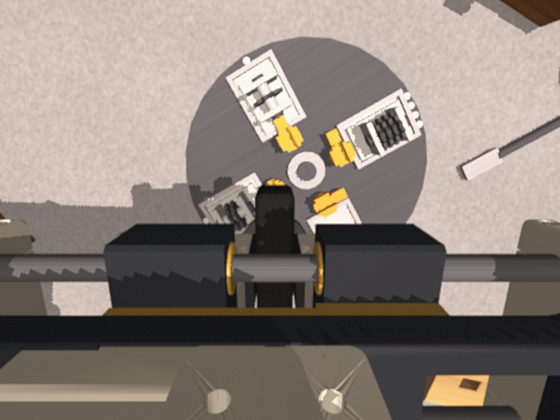

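View pics/s26.png

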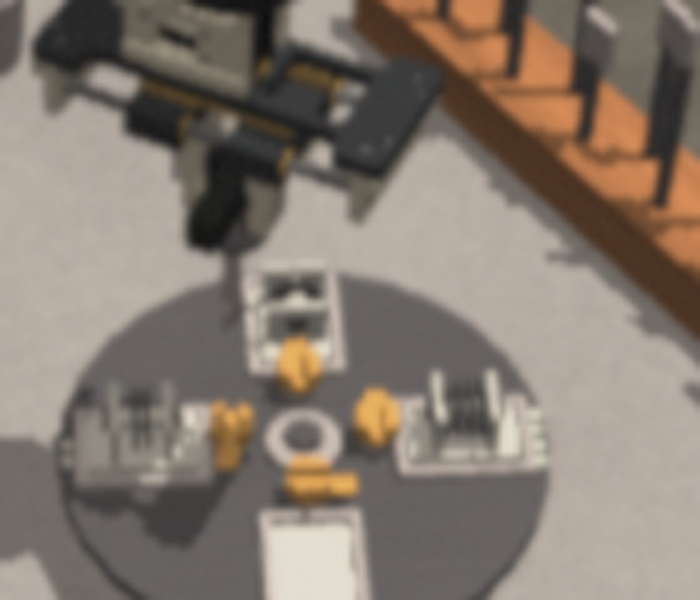

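```bash
python3 - <<'E'
from h import *
c=load('wrist26');o=ortho(c,83,591.3-35,591.3+35,61.6-35,61.6+35,7);cv2.line(o,(245,245),(int(245-200*np.sin(np.radians(57.4))),int(245-200*np.cos(np.radians(57.4)))),(255,0,0),1);cv2.circle(o,(245,245),91,(0,255,0),1)
cv2.imwrite("pics/c1.png",o)
E
```

```text
(no output)
```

View pics/c1.png

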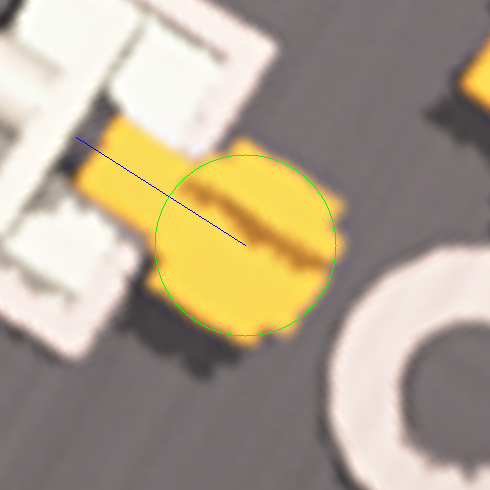

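Request:
servo_tool --increments '[{"tx": -0.03, "ty": -0.01, "tz": 0, "roll": 0.8, "hand": 0}, {"tx": 0, "ty": 0, "tz": 0, "roll": 0.8, "hand": 0}, {"tx": 0, "ty": 0, "tz": -0.3, "roll": 0.65, "hand": 0}, {"tx": 0, "ty": 0, "tz": -1, "roll": 0, "hand": 0}, {"tx": 0, "ty": 0, "tz": -0.8, "roll": 0, "hand": 0}, {"tx": 0, "ty": 0, "tz": -0.2, "roll": 0, "hand": 0}, {"tx": 0, "ty": 0, "tz": 0, "roll": 0, "hand": 0}, {"tx": 0, "ty": 0, "tz": 0, "roll": 0, "hand": 0}]'

```text
time: 43.12
ee_pos: [534.1, 49.0, 194.0]
tcp_rot: [0.905, 0.426, 0.001, 0.0]
ft_force: [0.8, 0.3, -1.6]
gripper_width: 17.8
```

```bash
python3 - <<'E'
from h import *
goto(533.3,48.8,140.4,174.8);grab('side','27')
cv2.imwrite("pics/s27.png",cv2.resize(cv2.imread("pics/side27.png")[110:230,240:380],None,fx=5,fy=5,interpolation=cv2.INTER_CUBIC))
E
```

```text
t 43.12 tcp [534.1  49.  194. ] jaw 140.45 w 17.8 F [ 0.8  0.3 -1.6] M [-0.07 -0.05 -0.01] q [ 0.46  0.17 -0.37  0.   -1.03  1.99]
units tx -0.03 ty -0.01 tz -0.64 roll -0.005
```

View pics/s27.png

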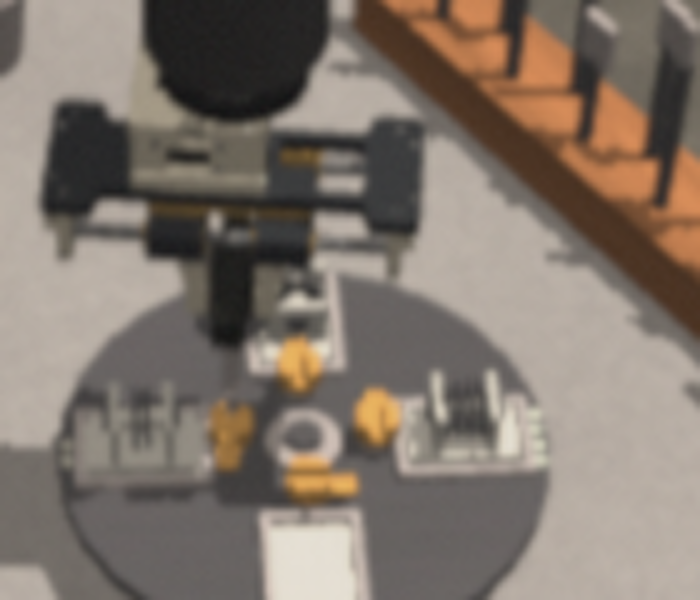

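Request:
servo_tool --increments '[{"tx": -0.02, "ty": -0.01, "tz": -0.3, "roll": 0, "hand": 0}, {"tx": 0, "ty": 0, "tz": -0.15, "roll": 0, "hand": 0}, {"tx": 0, "ty": 0, "tz": -0.1, "roll": 0, "hand": 0}, {"tx": 0, "ty": 0, "tz": 0, "roll": 0, "hand": 0}]'

```text
time: 43.68
ee_pos: [532.7, 48.4, 176.0]
tcp_rot: [0.905, 0.426, -0.0, 0.0]
ft_force: [-0.3, 0.8, -1.4]
gripper_width: 17.5
```

```bash
python3 - <<'E'
from h import *
goto(533.3,48.8,140.4,174.8)
E
```

```text
t 43.67 tcp [532.7  48.4 176. ] jaw 140.47 w 17.5 F [-0.3  0.8 -1.4] M [-0.05 -0.05  0.01] q [ 0.46  0.19 -0.39  0.   -0.99  1.99]
units tx 0.02 ty 0.01 tz -0.04 roll -0.007
```

Request:
servo_tool --increments '[{"tx": 0.02, "ty": 0.01, "tz": -0.04, "roll": -0.3, "hand": 0}, {"tx": 0, "ty": 0, "tz": 0, "roll": -0.6, "hand": 0}, {"tx": 0, "ty": 0, "tz": 0, "roll": -0.6, "hand": 0}, {"tx": 0, "ty": 0, "tz": 0, "roll": -0.6, "hand": 0}, {"tx": 0, "ty": 0, "tz": 0, "roll": -0.6, "hand": 0}, {"tx": 0, "ty": 0, "tz": 0, "roll": -0.6, "hand": 0}, {"tx": 0, "ty": 0, "tz": 0, "roll": -0.6, "hand": 0}, {"tx": 0, "ty": 0, "tz": 0, "roll": -0.6, "hand": 0}, {"tx": 0, "ty": 0, "tz": 0, "roll": -0.6, "hand": 0}, {"tx": 0, "ty": 0, "tz": 0, "roll": 0, "hand": 0}]'

```text
time: 44.92
ee_pos: [533.5, 48.6, 175.3]
tcp_rot: [1.0, -0.004, 0.0, 0.0]
ft_force: [0.3, -1.3, -1.7]
gripper_width: 17.5
```

```bash
python3 - <<'E'
from h import *
goto(533.3,48.8,45,174.8)
E
```

```text
t 44.92 tcp [533.5  48.6 175.3] jaw 89.52 w 17.5 F [ 0.3 -1.3 -1.7] M [-0.49 -0.06  0.05] q [ 0.46  0.19 -0.39  0.   -0.99  1.11]
units tx -0.01 ty 0.01 tz -0.02 roll -4.452
```

Request:
servo_tool --increments '[{"tx": 0, "ty": 0, "tz": 0, "roll": -0.6, "hand": 0}, {"tx": 0, "ty": 0, "tz": 0, "roll": -0.6, "hand": 0}, {"tx": 0, "ty": 0, "tz": 0, "roll": -0.6, "hand": 0}, {"tx": 0, "ty": 0, "tz": 0, "roll": -0.6, "hand": 0}, {"tx": 0, "ty": 0, "tz": 0, "roll": -0.6, "hand": 0}, {"tx": 0, "ty": 0, "tz": 0, "roll": -0.6, "hand": 0}, {"tx": 0, "ty": 0, "tz": 0, "roll": 0, "hand": 0}]'

```text
time: 45.8
ee_pos: [533.5, 48.8, 175.3]
tcp_rot: [0.95, -0.312, 0.0, -0.0]
ft_force: [-0.5, 0.1, -0.4]
gripper_width: 18.0
```

```bash
python3 - <<'E'
from h import *
goto(533.3,48.8,40,174.8)
E
```

```text
t 45.8 tcp [533.5  48.8 175.3] jaw 53.64 w 18.0 F [-0.5  0.1 -0.4] M [-0.12  0.13  0.09] q [ 0.46  0.19 -0.39  0.   -0.99  0.48]
units tx -0.01 ty 0.00 tz -0.02 roll -1.364
```

Request:
servo_tool --increments '[{"tx": 0, "ty": 0, "tz": 0, "roll": -0.5, "hand": 0}, {"tx": 0, "ty": 0, "tz": 0, "roll": -0.5, "hand": 0}, {"tx": 0, "ty": 0, "tz": 0, "roll": -0.5, "hand": 0}, {"tx": 0, "ty": 0, "tz": 0, "roll": 0, "hand": 0}]'

```text
time: 46.3
ee_pos: [533.5, 48.8, 175.3]
tcp_rot: [0.901, -0.433, 0.0, -0.0]
ft_force: [-0.8, -0.4, -1.3]
gripper_width: 17.3
```

```bash
python3 - <<'E'
from h import *
st()
E
```

```text
t 46.3 tcp [533.5  48.8 175.3] jaw 38.7 w 17.3 F [-0.8 -0.4 -1.3] M [0.01 0.18 0.09] q [ 0.46  0.19 -0.39 -0.   -0.99  0.22]
```

Request:
servo_tool --increments '[{"tx": 0, "ty": 0, "tz": 0, "roll": -0.25, "hand": 0}, {"tx": 0, "ty": 0, "tz": 0, "roll": -0.25, "hand": 0}, {"tx": 0, "ty": 0, "tz": 0, "roll": 0, "hand": 0}]'

```text
time: 46.68
ee_pos: [533.6, 48.8, 175.3]
tcp_rot: [0.882, -0.472, 0.0, -0.0]
ft_force: [-0.0, -0.3, -0.7]
gripper_width: 17.8
```

```bash
python3 - <<'E'
from h import *
st()
E
```

```text
t 46.67 tcp [533.6  48.8 175.3] jaw 33.71 w 17.8 F [-0.  -0.3 -0.7] M [-0.21 -0.08  0.38] q [ 0.46  0.19 -0.39  0.   -0.99  0.13]
```

Request:
servo_tool --increments '[{"tx": 0, "ty": 0, "tz": 0, "roll": -0.25, "hand": 0}, {"tx": 0, "ty": 0, "tz": 0, "roll": -0.2, "hand": 0}, {"tx": 0, "ty": 0, "tz": 0, "roll": 0, "hand": 0}]'

```text
time: 47.05
ee_pos: [533.6, 48.7, 175.3]
tcp_rot: [0.862, -0.507, 0.0, -0.0]
ft_force: [-0.2, 0.6, -0.7]
gripper_width: 17.8
```

```bash
python3 - <<'E'
from h import *
st()
E
```

```text
t 47.05 tcp [533.6  48.7 175.3] jaw 29.07 w 17.8 F [-0.2  0.6 -0.7] M [-0.18 -0.18  0.59] q [ 0.46  0.19 -0.39  0.   -0.99  0.05]
```

Request:
servo_tool --increments '[{"tx": 0, "ty": 0, "tz": 0, "roll": 0.6, "hand": 0}, {"tx": 0, "ty": 0, "tz": 0, "roll": 0.6, "hand": 0}, {"tx": 0, "ty": 0, "tz": 0, "roll": 0.6, "hand": 0}, {"tx": 0, "ty": 0, "tz": 0, "roll": 0.3, "hand": 0}, {"tx": 0, "ty": 0, "tz": 0, "roll": 0, "hand": 0}]'

```text
time: 47.68
ee_pos: [533.3, 48.8, 175.0]
tcp_rot: [0.94, -0.342, -0.0, -0.0]
ft_force: [0.3, 0.8, -1.7]
gripper_width: 17.7
```

```bash
python3 - <<'E'
from h import *
goto(604.1,3.6,144.3,262)
E
```

```text
t 47.67 tcp [533.3  48.8 175. ] jaw 49.98 w 17.7 F [ 0.3  0.8 -1.7] M [-0.01  0.01  0.02] q [ 0.46  0.19 -0.39 -0.   -0.99  0.42]
units tx 2.36 ty -1.51 tz 2.90 roll -8.568
```

Request:
servo_tool --increments '[{"tx": 0, "ty": 0, "tz": 0.5, "roll": 0, "hand": 0}, {"tx": 0, "ty": 0, "tz": 1, "roll": 0, "hand": 0}, {"tx": 0, "ty": 0, "tz": 1, "roll": 0, "hand": 0}, {"tx": 0.4, "ty": -0.3, "tz": 0.4, "roll": 0.9, "hand": 0}, {"tx": 0.5, "ty": -0.3, "tz": 0, "roll": 1, "hand": 0}, {"tx": 0.5, "ty": -0.3, "tz": 0, "roll": 1, "hand": 0}, {"tx": 0.5, "ty": -0.3, "tz": 0, "roll": 1, "hand": 0}, {"tx": 0.46, "ty": -0.31, "tz": 0, "roll": 1, "hand": 0}, {"tx": 0, "ty": 0, "tz": 0, "roll": 1, "hand": 0}, {"tx": 0, "ty": 0, "tz": 0, "roll": 1, "hand": 0}]'

```text
time: 48.92
ee_pos: [604.4, 3.2, 263.1]
tcp_rot: [0.968, 0.252, 0.0, 0.0]
ft_force: [-0.9, 0.3, -2.0]
gripper_width: 18.2
```

Request:
servo_tool --increments '[{"tx": 0, "ty": 0, "tz": 0, "roll": 1, "hand": 0}, {"tx": 0, "ty": 0, "tz": 0, "roll": 1, "hand": 0}, {"tx": 0, "ty": 0, "tz": 0, "roll": 0.53, "hand": 0}, {"tx": 0, "ty": 0, "tz": -1, "roll": 0, "hand": 0}, {"tx": 0, "ty": 0, "tz": -0.8, "roll": 0, "hand": 0}, {"tx": 0, "ty": 0, "tz": -0.4, "roll": 0, "hand": 0}, {"tx": 0, "ty": 0, "tz": 0, "roll": 0, "hand": 0}, {"tx": 0, "ty": 0, "tz": 0, "roll": 0, "hand": 0}]'

```text
time: 49.92
ee_pos: [604.9, 3.6, 197.4]
tcp_rot: [0.89, 0.456, 0.001, 0.0]
ft_force: [0.3, -0.0, -1.7]
gripper_width: 17.8
```

```bash
python3 - <<'E'
from h import *
goto(604.1,3.6,144.3,175);grab('side','28')
cv2.imwrite("pics/s28.png",cv2.resize(cv2.imread("pics/side28.png")[110:230,240:380],None,fx=5,fy=5,interpolation=cv2.INTER_CUBIC))
E
```

```text
t 49.92 tcp [604.9   3.6 197.4] jaw 144.28 w 17.8 F [ 0.3 -0.  -1.7] M [-0.06 -0.06  0.01] q [ 0.33  0.28 -0.22  0.   -1.08  2.19]
units tx -0.03 ty 0.00 tz -0.75 roll 0.002
```

View pics/s28.png

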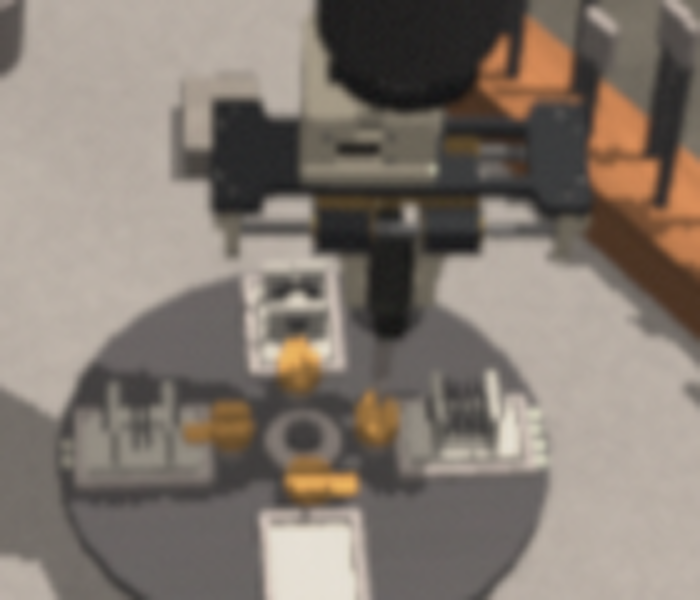

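Request:
servo_tool --increments '[{"tx": -0.02, "ty": 0, "tz": -0.3, "roll": 0, "hand": 0}, {"tx": 0, "ty": 0, "tz": -0.2, "roll": 0, "hand": 0}, {"tx": 0, "ty": 0, "tz": -0.15, "roll": 0, "hand": 0}, {"tx": 0, "ty": 0, "tz": 0, "roll": 0, "hand": 0}]'

```text
time: 50.48
ee_pos: [603.4, 3.4, 176.1]
tcp_rot: [0.89, 0.456, -0.001, -0.0]
ft_force: [-0.5, -0.2, -1.2]
gripper_width: 17.6
```

```bash
python3 - <<'E'
from h import *
goto(604.1,3.6,144.3,175)
E
```

```text
t 50.48 tcp [603.4   3.4 176.1] jaw 144.27 w 17.6 F [-0.5 -0.2 -1.2] M [-0.07 -0.1  -0.03] q [ 0.33  0.29 -0.24 -0.   -1.03  2.19]
units tx 0.02 ty 0.01 tz -0.04 roll 0.003
```

Request:
servo_tool --increments '[{"tx": 0.02, "ty": 0.01, "tz": -0.04, "roll": -0.3, "hand": 0}, {"tx": 0, "ty": 0, "tz": 0, "roll": -0.6, "hand": 0}, {"tx": 0, "ty": 0, "tz": 0, "roll": -0.6, "hand": 0}, {"tx": 0, "ty": 0, "tz": 0, "roll": -0.6, "hand": 0}, {"tx": 0, "ty": 0, "tz": 0, "roll": -0.6, "hand": 0}, {"tx": 0, "ty": 0, "tz": 0, "roll": -0.6, "hand": 0}, {"tx": 0, "ty": 0, "tz": 0, "roll": -0.6, "hand": 0}, {"tx": 0, "ty": 0, "tz": 0, "roll": -0.6, "hand": 0}, {"tx": 0, "ty": 0, "tz": 0, "roll": -0.6, "hand": 0}, {"tx": 0, "ty": 0, "tz": 0, "roll": 0, "hand": 0}]'

```text
time: 51.72
ee_pos: [604.4, 3.6, 175.6]
tcp_rot: [1.0, 0.029, 0.0, 0.0]
ft_force: [0.0, -1.7, -1.1]
gripper_width: 18.1
```

```bash
python3 - <<'E'
from h import *
st()
E
```

```text
t 51.73 tcp [604.4   3.6 175.6] jaw 93.32 w 18.1 F [ 0.  -1.7 -1.1] M [-0.54 -0.16  0.08] q [ 0.33  0.3  -0.24  0.   -1.03  1.3 ]
```

Request:
servo_tool --increments '[{"tx": 0, "ty": 0, "tz": 0, "roll": -0.6, "hand": 0}, {"tx": 0, "ty": 0, "tz": 0, "roll": -0.6, "hand": 0}, {"tx": 0, "ty": 0, "tz": 0, "roll": -0.6, "hand": 0}, {"tx": 0, "ty": 0, "tz": 0, "roll": -0.6, "hand": 0}, {"tx": 0, "ty": 0, "tz": 0, "roll": -0.6, "hand": 0}, {"tx": 0, "ty": 0, "tz": 0, "roll": -0.6, "hand": 0}, {"tx": 0, "ty": 0, "tz": 0, "roll": -0.5, "hand": 0}, {"tx": 0, "ty": 0, "tz": 0, "roll": -0.5, "hand": 0}, {"tx": 0, "ty": 0, "tz": 0, "roll": 0, "hand": 0}]'

```text
time: 52.85
ee_pos: [604.3, 3.8, 175.6]
tcp_rot: [0.932, -0.363, 0.0, -0.0]
ft_force: [-0.2, -0.8, -1.3]
gripper_width: 17.6
```

```bash
python3 - <<'E'
from h import *
st()
E
```

```text
t 52.85 tcp [604.3   3.8 175.6] jaw 47.43 w 17.6 F [-0.2 -0.8 -1.3] M [-0.19 -0.06  0.09] q [ 0.33  0.3  -0.24  0.   -1.03  0.5 ]
```

Request:
servo_tool --increments '[{"tx": 0, "ty": 0, "tz": 0, "roll": -0.4, "hand": 0}, {"tx": 0, "ty": 0, "tz": 0, "roll": -0.4, "hand": 0}, {"tx": 0, "ty": 0, "tz": 0, "roll": -0.3, "hand": 0}, {"tx": 0, "ty": 0, "tz": 0, "roll": -0.2, "hand": 0}, {"tx": 0, "ty": 0, "tz": 0, "roll": 0, "hand": 0}]'

```text
time: 53.48
ee_pos: [604.3, 3.8, 175.6]
tcp_rot: [0.885, -0.466, 0.0, -0.0]
ft_force: [-0.9, -0.1, -0.8]
gripper_width: 17.9
```

```bash
python3 - <<'E'
from h import *
st()
E
```

```text
t 53.48 tcp [604.3   3.8 175.6] jaw 34.39 w 17.9 F [-0.9 -0.1 -0.8] M [-0.14  0.14  0.38] q [ 0.33  0.3  -0.24  0.   -1.03  0.27]
```

Request:
servo_tool --increments '[{"tx": 0, "ty": 0, "tz": 0, "roll": -0.25, "hand": 0}, {"tx": 0, "ty": 0, "tz": 0, "roll": -0.25, "hand": 0}, {"tx": 0, "ty": 0, "tz": 0, "roll": 0, "hand": 0}]'

```text
time: 53.85
ee_pos: [604.5, 3.7, 175.6]
tcp_rot: [0.863, -0.505, 0.0, -0.0]
ft_force: [0.1, -1.1, -0.7]
gripper_width: 17.7
```

```bash
python3 - <<'E'
from h import *
st()
E
```

```text
t 53.85 tcp [604.5   3.7 175.6] jaw 29.4 w 17.7 F [ 0.1 -1.1 -0.7] M [-0.37 -0.28  0.49] q [ 0.33  0.3  -0.24  0.   -1.03  0.18]
```

Request:
servo_tool --increments '[{"tx": 0, "ty": 0, "tz": 0, "roll": 0.6, "hand": 0}, {"tx": 0, "ty": 0, "tz": 0, "roll": 0.6, "hand": 0}, {"tx": 0, "ty": 0, "tz": 0, "roll": 0.6, "hand": 0}, {"tx": 0, "ty": 0, "tz": 0, "roll": 0.25, "hand": 0}, {"tx": 0, "ty": 0, "tz": 0, "roll": 0, "hand": 0}, {"tx": 0, "ty": 0, "tz": 0.5, "roll": 0, "hand": 0}, {"tx": 0, "ty": 0, "tz": 1, "roll": 0, "hand": 0}, {"tx": 0, "ty": 0, "tz": 1, "roll": 0, "hand": 0}, {"tx": 0, "ty": 0, "tz": 0.4, "roll": 0, "hand": 0}]'

```text
time: 54.98
ee_pos: [605.1, 3.9, 265.4]
tcp_rot: [0.939, -0.344, 0.002, -0.001]
ft_force: [0.4, -1.0, -2.3]
gripper_width: 17.9
```

Request:
servo_tool --increments '[{"tx": -0.7, "ty": 0.5, "tz": 0, "roll": 0, "hand": 0}, {"tx": -1, "ty": 0.8, "tz": 0, "roll": 0, "hand": 0}, {"tx": -1, "ty": 0.9, "tz": 0, "roll": 0, "hand": 0}, {"tx": -0.9, "ty": 0.9, "tz": 0, "roll": 0, "hand": 0}, {"tx": -0.4, "ty": 0.4, "tz": 0, "roll": 0, "hand": 0}, {"tx": 0, "ty": 0, "tz": 0, "roll": 0, "hand": 0}, {"tx": 0, "ty": 0, "tz": 0, "roll": 0, "hand": 0}]'

```text
time: 55.85
ee_pos: [484.7, 108.5, 262.4]
tcp_rot: [0.939, -0.344, 0.0, 0.0]
ft_force: [0.1, -0.4, -2.2]
gripper_width: 17.8
```

```bash
python3 - <<'E'
from h import *
goto(421.5,-309.2,14.18,262);c=grab('wrist','29');C=np.array([568.7,26.2]);out=[]
for a in(57.4,147.4,-32.6):
    p=C+42*np.array([np.cos(np.radians(a)),np.sin(np.radians(a))])
    o=ortho(c,78,p[0]-35,p[0]+35,p[1]-35,p[1]+35,7);h=245
    cv2.line(o,(h,h),(int(h-200*np.sin(np.radians(a))),int(h-200*np.cos(np.radians(a)))),(255,0,0),1);out.append(cv2.resize(o,(266,266)))
cv2.imwrite("pics/c29.png",np.hstack(out))
E
```

```text
t 55.85 tcp [484.7 108.5 262.4] jaw 49.77 w 17.8 F [ 0.1 -0.4 -2.2] M [0.   0.04 0.  ] q [ 0.62  0.05 -0.34  0.   -1.18  0.25]
units tx -2.11 ty -13.92 tz -0.01 roll -3.559
```

View pics/wrist29.png

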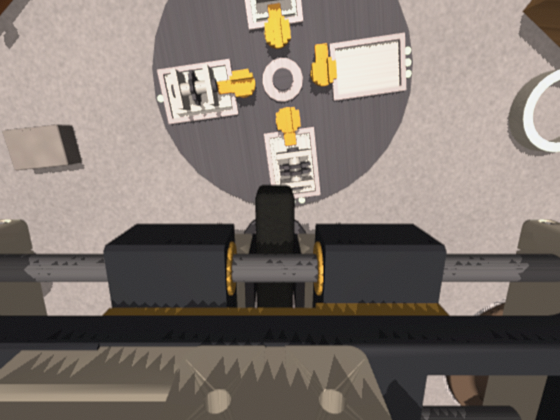

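View pics/c29.png

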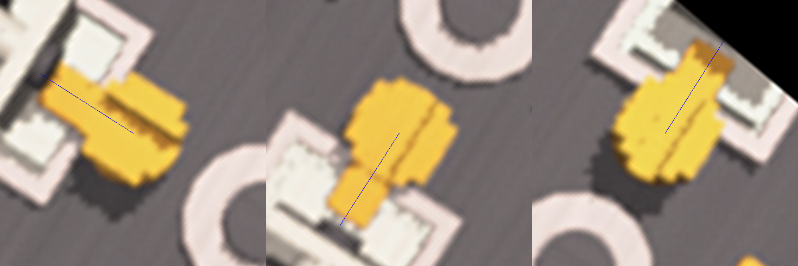

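Request:
servo_tool --increments '[{"tx": 0, "ty": -0.5, "tz": 0, "roll": -0.2, "hand": 0}, {"tx": -0.15, "ty": -1, "tz": 0, "roll": -0.3, "hand": 0}, {"tx": -0.15, "ty": -1, "tz": 0, "roll": -0.3, "hand": 0}, {"tx": -0.15, "ty": -1, "tz": 0, "roll": -0.3, "hand": 0}, {"tx": -0.15, "ty": -1, "tz": 0, "roll": -0.3, "hand": 0}, {"tx": -0.15, "ty": -1, "tz": 0, "roll": -0.3, "hand": 0}, {"tx": -0.15, "ty": -1, "tz": 0, "roll": -0.3, "hand": 0}, {"tx": -0.15, "ty": -1, "tz": 0, "roll": -0.3, "hand": 0}, {"tx": -0.15, "ty": -1, "tz": 0, "roll": -0.3, "hand": 0}, {"tx": -0.15, "ty": -1, "tz": 0, "roll": -0.3, "hand": 0}]'

```text
time: 57.15
ee_pos: [443.1, -178.4, 262.4]
tcp_rot: [0.822, -0.57, -0.0, 0.0]
ft_force: [0.4, 0.3, -1.5]
gripper_width: 17.8
```

Request:
servo_tool --increments '[{"tx": -0.15, "ty": -1, "tz": 0, "roll": -0.3, "hand": 0}, {"tx": -0.15, "ty": -1, "tz": 0, "roll": -0.36, "hand": 0}, {"tx": -0.2, "ty": -1, "tz": 0, "roll": 0, "hand": 0}, {"tx": -0.2, "ty": -1, "tz": 0, "roll": 0, "hand": 0}, {"tx": -0.21, "ty": -0.42, "tz": 0, "roll": 0, "hand": 0}, {"tx": 0, "ty": 0, "tz": 0, "roll": 0, "hand": 0}, {"tx": 0, "ty": 0, "tz": 0, "roll": 0, "hand": 0}]'

```text
time: 58.02
ee_pos: [416.2, -308.7, 262.4]
tcp_rot: [0.789, -0.615, -0.0, -0.0]
ft_force: [0.2, -0.6, -0.8]
gripper_width: 17.8
```

```bash
python3 - <<'E'
from h import *
goto(421.5,-309.2,14.18,195);grab('side','30')
cv2.imwrite("pics/s30.png",cv2.resize(cv2.imread("pics/side30.png")[220:360,270:420],None,fx=4,fy=4,interpolation=cv2.INTER_CUBIC))
E
```

```text
t 58.02 tcp [ 416.2 -308.7  262.4] jaw 14.14 w 17.8 F [ 0.2 -0.6 -0.8] M [ 0.09 -0.02  0.07] q [-0.26  0.09 -0.3  -0.   -1.18  0.51]
units tx 0.18 ty -0.02 tz -2.25 roll 0.004
```

View pics/s30.png

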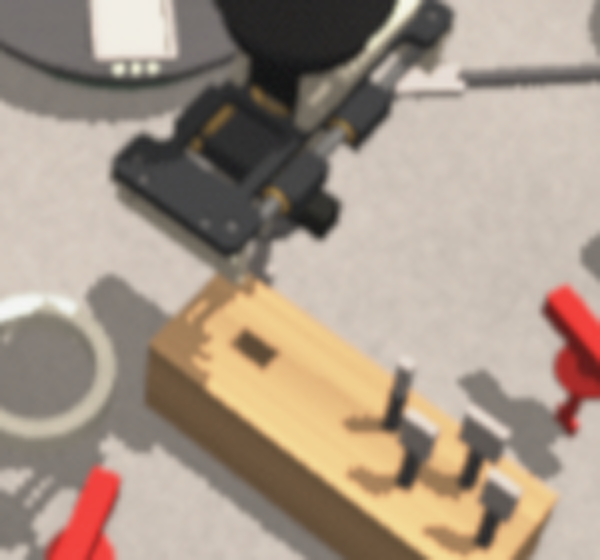

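```bash
python3 - <<'E'
from h import *
c=load('side30');print(cast(c,[[333.7,306.5]],78),proj(c,[[421.5,-309.2,78]]))
P=pts(c)
for v in range(278,296,2): print(v,[P[v,u].round().astype(int).tolist() for u in range(328,342,2)])
E
```

```text
[[ 420.41703605 -308.80211788]] [[334.15354378 306.39197769]]
278 [[337, -362, 356], [340, -365, 356], [345, -364, 351], [392, -324, 253], [401, -321, 241], [405, -323, 241], [409, -325, 240]]
280 [[335, -365, 353], [338, -367, 354], [499, -213, -2], [409, -308, 210], [412, -311, 210], [510, -224, 3], [514, -228, 3]]
282 [[334, -367, 350], [339, -367, 346], [493, -220, 2], [410, -308, 200], [412, -313, 204], [510, -226, -5], [514, -229, -4]]
284 [[334, -368, 345], [340, -366, 336], [412, -301, 179], [412, -307, 189], [412, -313, 195], [502, -234, 2], [507, -237, 2]]
286 [[336, -366, 333], [341, -366, 328], [412, -301, 171], [410, -310, 184], [414, -312, 185], [498, -239, 3], [504, -240, -1]]
288 [[340, -363, 317], [343, -365, 317], [411, -303, 165], [411, -310, 175], [413, -314, 180], [495, -243, 2], [500, -245, 0]]
290 [[338, -365, 314], [442, -268, 78], [446, -271, 78], [446, -277, 86], [414, -314, 170], [490, -249, 4], [495, -251, 3]]
292 [[433, -271, 81], [438, -272, 78], [440, -277, 82], [446, -278, 78], [449, -282, 82], [453, -284, 80], [493, -254, -1]]
294 [[431, -273, 76], [435, -276, 76], [437, -281, 81], [441, -283, 81], [446, -285, 78], [450, -288, 79], [454, -291, 78]]
```

Request:
servo_tool --increments '[{"tx": 0.18, "ty": -0.02, "tz": 0, "roll": 0, "hand": 0}, {"tx": 0, "ty": 0, "tz": -1, "roll": 0, "hand": 0}, {"tx": 0, "ty": 0, "tz": -0.9, "roll": 0, "hand": 0}, {"tx": 0, "ty": 0, "tz": 0, "roll": 0, "hand": 0}, {"tx": 0, "ty": 0, "tz": 0, "roll": 0, "hand": 0}]'

```text
time: 58.7
ee_pos: [422.8, -309.6, 206.6]
tcp_rot: [0.789, -0.614, 0.001, 0.0]
ft_force: [-0.2, 0.0, -0.8]
gripper_width: 17.7
```

```bash
python3 - <<'E'
from h import *
goto(421.5,-309.2,14.18,105.9);c=grab('side','31')
cv2.imwrite("pics/s31.png",cv2.resize(cv2.imread("pics/side31.png")[220:360,270:420],None,fx=4,fy=4,interpolation=cv2.INTER_CUBIC))
E
```

```text
t 58.7 tcp [ 422.8 -309.6  206.6] jaw 14.23 w 17.7 F [-0.2  0.  -0.8] M [ 0.04 -0.12  0.03] q [-0.26  0.14 -0.37  0.   -1.06  0.5 ]
units tx -0.04 ty 0.01 tz -3.36 roll -0.005
```

View pics/s31.png

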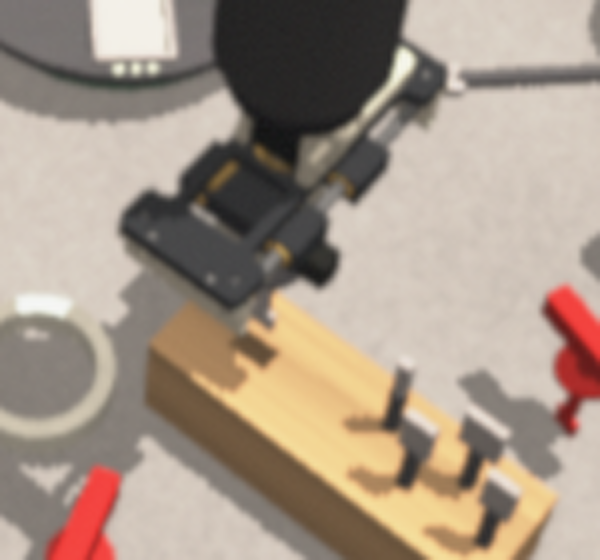

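Request:
servo_tool --increments '[{"tx": -0.03, "ty": 0.01, "tz": -0.7, "roll": 0, "hand": 0}, {"tx": 0, "ty": 0, "tz": -0.4, "roll": 0, "hand": 0}, {"tx": 0, "ty": 0, "tz": -0.4, "roll": 0, "hand": 0}, {"tx": 0, "ty": 0, "tz": 0, "roll": 0, "hand": 0}]'

```text
time: 59.25
ee_pos: [420.6, -309.0, 159.9]
tcp_rot: [0.789, -0.614, -0.001, 0.0]
ft_force: [0.3, 0.7, -0.5]
gripper_width: 18.0
```

```bash
python3 - <<'E'
from h import *
goto(421.5,-309.2,14.18,105.9)
E
```

```text
t 59.25 tcp [ 420.6 -309.   159.9] jaw 14.17 w 18.0 F [ 0.3  0.7 -0.5] M [ 0.07 -0.01 -0.02] q [-0.26  0.18 -0.44 -0.   -0.95  0.5 ]
units tx 0.03 ty -0.01 tz -1.80 roll 0.001
```

In the hole by 16 mm with no contact force, so I'll carry on down.

Request:
servo_tool --increments '[{"tx": 0.03, "ty": 0, "tz": -0.5, "roll": 0, "hand": 0}, {"tx": 0, "ty": 0, "tz": -0.5, "roll": 0, "hand": 0}, {"tx": 0, "ty": 0, "tz": -0.4, "roll": 0, "hand": 0}, {"tx": 0, "ty": 0, "tz": -0.3, "roll": 0, "hand": 0}, {"tx": 0, "ty": 0, "tz": 0, "roll": 0, "hand": 0}, {"tx": 0, "ty": 0, "tz": 0, "roll": 0, "hand": 0}]'

```text
time: 60.0
ee_pos: [422.1, -309.3, 109.7]
tcp_rot: [0.789, -0.614, 0.0, -0.0]
ft_force: [-0.1, -0.5, -1.0]
gripper_width: 18.1
```

```bash
python3 - <<'E'
from h import *
goto(421.5,-309.2,14.18,105.9)
E
```

```text
t 60.0 tcp [ 422.1 -309.3  109.7] jaw 14.18 w 18.1 F [-0.1 -0.5 -1. ] M [ 0.05 -0.05  0.06] q [-0.26  0.24 -0.5   0.   -0.83  0.5 ]
units tx -0.02 ty 0.00 tz -0.13 roll -0.000
```

Request:
servo_tool --increments '[{"tx": -0.02, "ty": 0, "tz": -0.1, "roll": 0, "hand": 0}, {"tx": 0, "ty": 0, "tz": -0.03, "roll": 0, "hand": 0}, {"tx": 0, "ty": 0, "tz": 0, "roll": 0, "hand": 0}, {"tx": 0, "ty": 0, "tz": 0, "roll": 0, "hand": 0}]'

```text
time: 60.5
ee_pos: [421.2, -309.2, 105.9]
tcp_rot: [0.789, -0.614, 0.0, -0.0]
ft_force: [-0.8, 1.2, 4.2]
gripper_width: 17.7
```

```bash
python3 - <<'E'
from h import *
goto(421.5,-309.2,14.18,105.9)
E
```

```text
t 60.5 tcp [ 421.2 -309.2  105.9] jaw 14.18 w 17.7 F [-0.8  1.2  4.2] M [0.73 0.55 0.  ] q [-0.26  0.25 -0.5   0.   -0.82  0.5 ]
units tx 0.01 ty -0.00 tz -0.00 roll 0.000
```

The collar is seated (Fz +4). Now release and retreat.

Request:
servo_tool --increments '[{"tx": 0, "ty": 0, "tz": 0, "roll": 0, "hand": 0.4}, {"tx": 0, "ty": 0, "tz": 0, "roll": 0, "hand": 0.6}, {"tx": 0, "ty": 0, "tz": 0, "roll": 0, "hand": 0.6}, {"tx": 0, "ty": 0, "tz": 0, "roll": 0, "hand": 0.6}, {"tx": 0, "ty": 0, "tz": 0.5, "roll": 0, "hand": 0.6}, {"tx": 0, "ty": 0, "tz": 1, "roll": 0, "hand": 0.6}, {"tx": 0, "ty": 0, "tz": 1, "roll": 0, "hand": 0.6}, {"tx": 0, "ty": 0, "tz": 1, "roll": 0, "hand": 0.6}, {"tx": 0, "ty": 0, "tz": 1, "roll": 0, "hand": 0.6}]'

```text
time: 61.62
ee_pos: [421.2, -309.2, 242.9]
tcp_rot: [0.789, -0.614, 0.001, -0.0]
ft_force: [-1.1, -0.0, -0.4]
gripper_width: 52.4
```

Request:
servo_tool --increments '[{"tx": 0, "ty": 0.6, "tz": 0, "roll": 0, "hand": 0.6}, {"tx": 0, "ty": 1, "tz": 0, "roll": 0, "hand": 0.6}, {"tx": 0, "ty": 1, "tz": 0, "roll": 0, "hand": 0.6}, {"tx": 0, "ty": 0, "tz": 0, "roll": 0, "hand": 0.6}, {"tx": 0, "ty": 0, "tz": 0, "roll": 0, "hand": 0.6}]'

```text
time: 62.25
ee_pos: [421.2, -230.9, 240.8]
tcp_rot: [0.789, -0.614, 0.0, -0.0]
ft_force: [1.0, 0.4, -0.3]
gripper_width: 52.8
```

```bash
python3 - <<'E'
from h import *
st();c=grab('wrist','32');bar(c,421,-308,113,130);t=grab('top','32');s=grab('side','32');bar(s,421,-308,105,130)
a=cv2.resize(cv2.imread("pics/side32.png")[150:370,230:430],None,fx=2.7,fy=2.7,interpolation=cv2.INTER_CUBIC);cv2.imwrite("pics/s32.png",a)
E
```

```text
t 62.25 tcp [ 421.2 -230.9  240.8] jaw 14.22 w 52.8 F [ 1.   0.4 -0.3] M [ 0.01 -0.04 -0.01] q [-0.09  0.04 -0.41  0.   -1.13  0.34]
bar n 2036 c 421.0 -309.0 size 18.0 79.0 long deg 104.0 z 121.2
bar n 310 c 418.6 -307.9 size 21.0 79.2 long deg 103.2 z 119.0
```

View pics/wrist32.png

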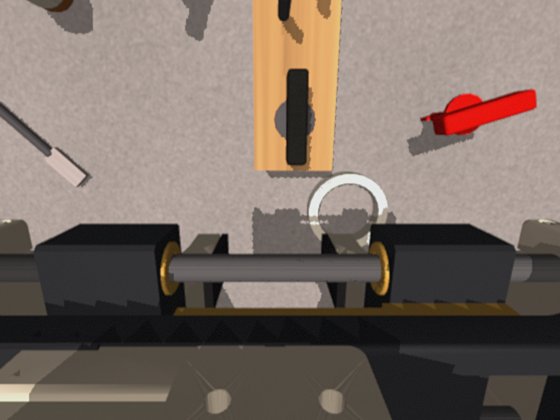

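View pics/s32.png

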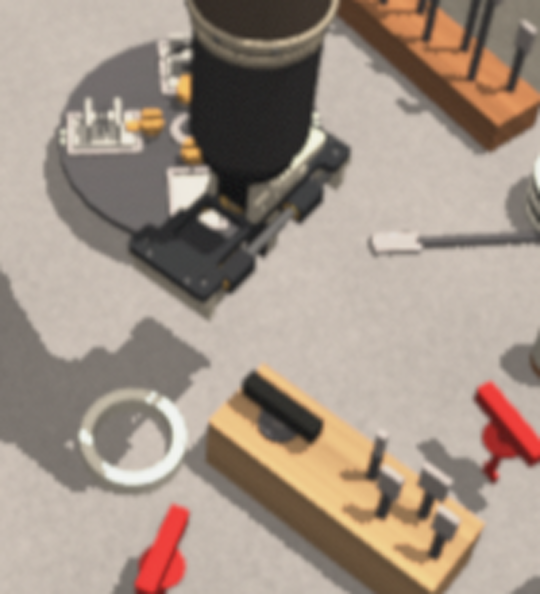

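View pics/top32.png

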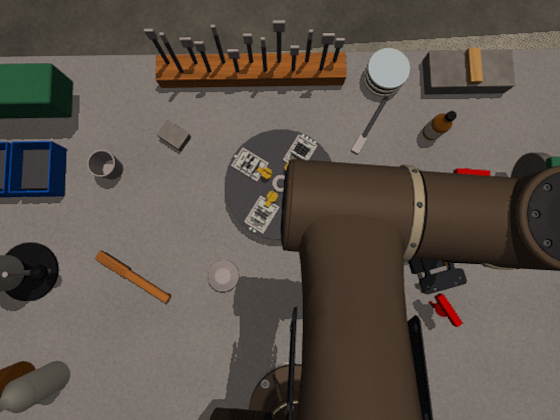

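Request:
servo_tool --increments '[{"tx": 0.3, "ty": 0.4, "tz": 0.6, "roll": 0.7, "hand": 0.6}, {"tx": 0.3, "ty": 0.4, "tz": 0.6, "roll": 1, "hand": 0.6}, {"tx": 0.3, "ty": 0.4, "tz": 0, "roll": 1, "hand": 0.6}, {"tx": 0.3, "ty": 0.4, "tz": 0, "roll": 1, "hand": 0.6}, {"tx": 0.3, "ty": 0.4, "tz": 0, "roll": 1, "hand": 0.6}, {"tx": 0.3, "ty": 0.4, "tz": 0, "roll": 1, "hand": 0.6}, {"tx": 0, "ty": 0.4, "tz": 0, "roll": 1, "hand": 0.6}, {"tx": 0, "ty": 0.4, "tz": 0, "roll": 1, "hand": 0.6}, {"tx": 0, "ty": 0.4, "tz": 0, "roll": 1, "hand": 0.6}, {"tx": 0, "ty": 0, "tz": 0, "roll": 1, "hand": 0.6}]'

```text
time: 63.65
ee_pos: [475.3, -123.1, 276.4]
tcp_rot: [0.982, 0.186, -0.0, -0.0]
ft_force: [0.0, -0.3, 0.6]
gripper_width: 52.4
```

Request:
servo_tool --increments '[{"tx": 0, "ty": 0, "tz": 0, "roll": 1, "hand": 0.6}, {"tx": 0, "ty": 0, "tz": 0, "roll": 1, "hand": 0.6}, {"tx": 0, "ty": 0, "tz": 0, "roll": 0, "hand": 0.6}, {"tx": 0, "ty": 0, "tz": 0, "roll": 0, "hand": 0.6}]'

```text
time: 64.15
ee_pos: [475.2, -123.5, 276.4]
tcp_rot: [0.937, 0.35, -0.0, -0.0]
ft_force: [-0.2, -1.2, -0.6]
gripper_width: 52.9
```

```bash
python3 - <<'E'
from h import *
st();c=grab('wrist','33')
P=pts(c);C=np.array([568.7,26.2]);out=[]
for a in(57.4,147.4,-32.6):
    e=np.array([np.cos(np.radians(a)),np.sin(np.radians(a))]);p=C+92*e
    d=P[...,:2]-p;r=d@e;t=d@np.array([-e[1],e[0]])
    for nm,m in(("flange outer",(r>22)&(r<30)&(abs(t)<17)),("flange inner",(r<-24)&(r>-30)&(abs(t)>9)&(abs(t)<17)),("tab",(r+92-42>17)&(r+92-42<25)&(abs(t)<5))):
        q=P[m][:,2];print(a,nm,len(q),np.median(q).round(1) if len(q) else None)
E
```

```text
t 64.15 tcp [ 475.2 -123.5  276.4] jaw 130.92 w 52.9 F [-0.2 -1.2 -0.6] M [-0.15 -0.02 -0.01] q [ 0.15  0.03 -0.33 -0.   -1.21  2.14]
57.4 flange outer 0 None
57.4 flange inner 0 None
57.4 tab 0 None
147.4 flange outer 36 69.3
147.4 flange inner 91 68.5
147.4 tab 89 74.8
-32.6 flange outer 67 68.3
-32.6 flange inner 49 68.1
-32.6 tab 93 74.8
```

View pics/wrist33.png

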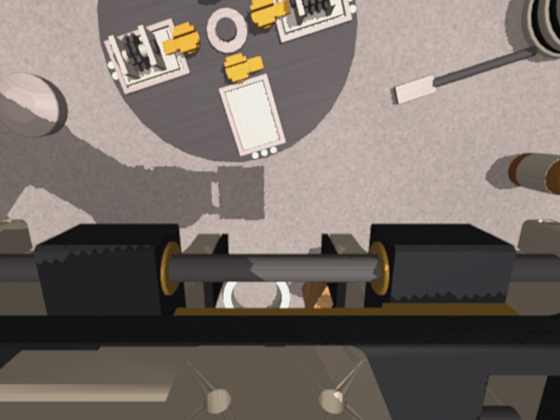

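```bash
python3 -c "
from rig import manip
print(manip.sign_off())"
```

```text
the job is handed in; nothing more can be done
None
```

The job is done and handed in at about 64 s of the 210 s. Three cartridges were on the bench, with 1, 2 and 4 star wheels. None with 3 wheels was in any view, so pocket 3 stayed empty and its clamp was not turned.

**Cartridges:** Each one lies in its matching pocket. The flanges of cartridges 2 and 4 read level at both ends, 68–69 mm against 67 expected. Cartridge 1 was outside that last view, so I judge it flat from the earlier pictures and from its tab swinging fully over.

**Clamps:** I turned screws 1, 2 and 4 clockwise with the key until the turning moment rose to 0.5–0.8 N m, against the 0.12 N m it takes to turn them. In the pictures all three tabs point outward over the flanges.

**Key:** It is back upright in its hole, down on its collar. Its handle is within 1 mm of where it started, and the gripper is clear of it.

**Disagreements:** The top camera read about 3 mm lower in y than the wrist and side cameras, so I placed by the wrist view. I saw no cartridge knocked aside. I worked round the bystander items and saw none out of place, but I did not measure their final positions.

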